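Spice canisters out of the sliding-lid box and secured in the trolley rack

TASK

Get the trolley ready to roll: open the wooden box by lifting the mouth end of its sliding lid over the stop lip and drawing the lid out of its grooves, and lay the lid flat on the trolley top, handle up. Stand every spice canister, those in the box and those on the trolley, upright on the floor of the rack, one to a bay and back behind the line of the keeper bar; once all are in, swing the keeper bar shut until it is held in its detent. Leave the other kitchen things where they are.

Things in the scene. Friction and masses are not known exactly. Their poses are not given: they have to be found in the camera images.
- box: wooden box fixed to the trolley top, 176 (x) x 182 (y) mm outside, 117 mm high at most. Origin: centre of the underside; z up; its mouth is its -x end. Inside: floor 6 mm up, 160 x 150 mm clear, no dividers. The lid lies on the side walls, its underside 100 mm up, between side guides with 2.5 mm play each side; the +x end wall is 117 mm high.
- box_lip (a point): middle of the top of the box's stop lip at the mouth end: box x = -84 mm, 108 mm up. The lip is 8 mm thick (x = -88 to -80 mm) and stands 8 mm above the underside of the lid, which lies just inside it.
- box_groove (a point): middle between the mouths of the two side grooves: box x = +30 mm, 111 mm up. From here to the +x end a cap strip reaches 7 mm over each lid edge, leaving the 6 mm lid 5 mm of play: it cannot rise level over the lip, but its mouth end can be tipped up by up to 14 mm about its rear edge, then slides out towards -x; drawn about 50 mm it is free of the grooves.
- lid: loose plywood lid, 156 (x) x 164 (y) x 6 mm, 0.15 kg, lying in the box at the start with its axes along the box's. Origin: centre of its underside; z up, -x towards the mouth. Its handle is an upright bar, 40 mm along x, 14 mm wide along y, from 6 to 34 mm above the underside, centred at x = -38 mm. The trolley top between box and rack has room for it.
- lid_front (a point): middle of the lid's mouth-end edge, on the underside (lid x = -78 mm)
- lid_rear (a point): middle of the lid's rear edge, on the underside (lid x = +78 mm)
- lid_handle (a point): centre of the lid's handle (lid x = -38 mm, 20 mm above the lid's underside)
- can1: square steel spice canister, body 44 x 44 x 60 mm tall, with a bar handle upright on its lid: 30 mm along the canister's x, 12 mm wide along y, 28 mm high, so 88 mm overall; 0.2 kg, weighted base. Origin: centre of the underside, z up. Starts standing in the box under the lid; may be absent.
- can2: square steel spice canister, body 44 x 44 x 60 mm tall, with a bar handle upright on its lid: 30 mm along the canister's x, 12 mm wide along y, 28 mm high, so 88 mm overall; 0.2 kg, weighted base. Origin: centre of the underside, z up. Starts standing in the box under the lid; may be absent.
- can3: square steel spice canister, body 44 x 44 x 60 mm tall, with a bar handle upright on its lid: 30 mm along the canister's x, 12 mm wide along y, 28 mm high, so 88 mm overall; 0.2 kg, weighted base. Origin: centre of the underside, z up. Starts standing in the box under the lid; may be absent.
- can4: square steel spice canister, body 44 x 44 x 60 mm tall, with a bar handle upright on its lid: 30 mm along the canister's x, 12 mm wide along y, 28 mm high, so 88 mm overall; 0.2 kg, weighted base. Origin: centre of the underside, z up. Starts standing on the trolley top; may be absent.
- can5: square steel spice canister, body 44 x 44 x 60 mm tall, with a bar handle upright on its lid: 30 mm along the canister's x, 12 mm wide along y, 28 mm high, so 88 mm overall; 0.2 kg, weighted base. Origin: centre of the underside, z up. Starts standing on the trolley top; may be absent.
- rack: aluminium rack fixed to the trolley top. Origin: underside, at the middle of the row of bays; z up; open front to -x. Floor 6 mm up, x = -55 to +34 mm. Four bays along y, centres y = -84, -28, +28, +84 mm at x = 0, 52 mm wide between 4 mm dividers 26 mm high (x = -26 to +30 mm); back wall from x = 30 mm, 66 mm high. Canister handles may lie along rack x or y.
- keeper (a joint): angle (rad) of the keeper bar: 10 mm thick, 40 to 52 mm up, 285 mm long, swinging level on an upright hinge at the rack's +y end. 0: shut, along rack y across all bays at x = -40 mm; grows to 1.0 as the free end swings out to rack -x. Stays where left (0.12 N m friction). In the last 0.06 rad it must be pushed past a sprung ball (about 5 N at the knob), which then holds it at 0.
- catch (a point): middle of the top of the catch post that carries the sprung detent ball: rack x = -40, y = -185 mm, 52 mm up; the post is 24 x 22 mm
- keeper_hinge (a point): on the keeper bar's hinge axis at the bar's mid height: rack x = -40, y = +128 mm, 46 mm up
- keeper_knob (a point): centre of the upright round knob near the free end of the keeper bar, 14 mm across, from 50 to 92 mm up, 262 mm from the hinge axis; the point is 71 mm up
- mortar: white ceramic mortar, 116 mm across and 75 mm high (bystander). Origin under its centre.
- spatula: orange silicone spatula, 240 mm long, lying (bystander). Its length is along its x.
- bowl_a: lower of two stacked steel bowls, 136 mm across, 55 mm high (bystander). Origin under its centre.
- bowl_b: upper of the two stacked steel bowls (bystander).
- chopstick_holder: square wooden chopstick holder, 70 x 70 x 110 mm, chopsticks to 196 mm (bystander). Origin under its centre.
- oil_bottle: amber glass oil bottle, 60 mm across, 190 mm high (bystander). Origin under its centre.
- steel_cup: steel cup, 70 mm across, 80 mm high (bystander). Origin under its centre.
There are look-alikes about, which are no part of the job. What is shaped like the can4 but turquoise is not meant.

How it is judged:
By the outcome, as a careful person would: the job done as asked, in the order asked, and still so for the second after the job is handed in, with the robot touching nothing.
Of can1, can2, can3, can4, can5 only 3 to 4 are there at a start; the rules pass over those that are not, and their reading is None.
At some moment in a run one of can4, can5 may be knocked a few centimetres aside while the robot is not near it.
It also fails if it takes over 210 s, if anything falls off the work surface, if the arm or the gripper's body presses on something with over 40 N, if the wrist force passes 120 N, or if a joint passes its speed limit or range.

ROBOT

A 6-joint arm with a two-finger parallel gripper is mounted at the origin on the work surface. World frame = base frame: x ahead of the robot, y to its left, z up, the work surface at z = 0. Lengths are in m, angles in degrees, forces in N, time in s.
With the tool pointing down it reaches from about 0.375 to 0.9 m from the base axis. Payload 3.1 kg.
Tool frame: the origin (TCP) lies between the finger pads; the fingertips stand 11 mm ahead of it and the grasp point (between the pads) lies 8 mm behind it; x points along the fingers, y is the direction in which the jaws open and shut, and the axes are right-handed (so a half turn about x gives the same grasp; the last joint's range is limited). The gripper opens to 87 mm and grips with 3 to 60 N. Pads are 19 mm wide; open, the fingers measure 117 mm over their backs; the gripper's body (75 mm by 190 mm) begins 51 mm behind the grasp point.
Start: joints at [56.694, 30.224, 82.088, -0, 67.689, -10.227], TCP at [0.245, 0.575, 0.234] pointing down, gripper open.
Joint ranges: [-176.69, 176.69], [-43.24, 126.21], [12.49, 139.97], [-82, 262], [0, 151.66], [-163.58, 163.58]. Speed limits (degrees/s): [159.86, 159.86, 180, 180, 180, 180].

INTERFACE

Orientations are given as a 3x3 rotation matrix whose columns are the frame's x, y, z axes.
In Python, from rig import bot gives the robot as it stands.
- The arm moves only by the shell command python3 -m inch 'ROWS' [OPENING]. ROWS is a JSON object of lists of equal length, an entry for each row: "dp": the shift along the tool's x, y, z in mm, a list of three; "yaw": the turn about the tool's x in degrees. In form: {"dp": [[tx, ty, tz], ...], "yaw": [yaw, ...]}. A call has 1 to 20 rows; each row shifts and turns the commanded pose from where the row before left it, along the tool's axes as they then stand; what a row does not reach is not made up. A row lasts 1/12 s, in which the tool goes at most 41.7 mm and 7.16 degrees, less where a joint would pass 70% of its speed; a pose out of reach is approached as far as the arm can. A call is refused whole if a number of a shift passes 41.7 or a number of a turn 7.16, either way. A call with a gripper value outside its range is refused whole. OPENING is the finger opening in mm, from 0 to 87, set as the call begins (- or left out, the last holds). The fingers move at their own pace and stop on an object; the grip force is fixed at half the most. Time passes only in rows, so rows that do not move let the fingers close. It gives the time, the measured TCP pose, the force and the opening at its end, in the units of the state.
- bot.read_state(): the state, without advancing time (a new reading comes with each control period).
- bot.capture(name): name is "side" or "top" or "wrist"; returns a dict with "color" (480x640x3 uint8, red, green, blue), "intrinsics" (3x3 intrinsics, pixels), "pose" (4x4, takes a point from camera to world coordinates). Camera axes: x right, y down, z forward; pixel columns grow to the right and rows downward; lengths in m; the calibration is good to about 2 mm. A picture is of the moment at which its call begins. There is no depth.
- bot.hand_in(): hands the job in, once; it reports no verdict.
The state is a dict: "time_s": time; "joint_positions": joint angles; "qvel": joint speeds; "tau": joint torques, N m; "position": TCP position; "tcp_rot": TCP orientation; "force": force on the tool from outside, world axes, zero at the start; "moment": the same for the moment, N m; "opening": opening from 0.0 (shut) to 1.0 (fully open).
Only numpy, scipy, OpenCV 4.12 (cv2) and the standard library are available. Lean on these libraries where they do the work, as an engineer would, in place of code of your own. Each camera call takes 0.05 s, during which the arm holds its last target.

## Working session

There is one attempt and no reset: what is moved stays moved. The work goes in short steps, Python scripts to look and compute and a shell command to move; the robot and the scene stay as the last step left them, time stands still between calls to the robot, and variables do not carry over. Pictures are saved under pics/ and viewed, and the job is handed in when it is done.

```bash
ls; mkdir -p pics
python3 - <<'E'
from rig import bot
import cv2,json
s=bot.read_state(); print(s)
for n in ("side","top","wrist"):
    c=bot.capture(n); cv2.imwrite(f"pics/{n}0.png",c["color"][:,:,::-1]); print(n,c["intrinsics"].tolist(),c["pose"].round(4).tolist())
E
```

```text
pics
{'time_s': 0.0, 'joint_positions': array([ 5.66944112e+01,  3.02792593e+01,  8.21563732e+01, -4.80487195e-04,
        6.76878444e+01, -1.02287217e+01]), 'qvel': array([-0.0355109 , -0.01297063,  0.00903148, -0.02434345,  0.03439788,
       -0.04824424]), 'tau': array([-7.88975285e-04, -4.40048361e+01, -1.76588076e+01,  6.33438933e-02,
        5.83703094e-02, -1.71216607e-04]), 'position': array([0.24457544, 0.57439461, 0.23256853]), 'tcp_rot': array([[-1.17687785e-03,  3.91961526e-01,  9.19980857e-01],
       [-1.80537336e-03,  9.19979162e-01, -3.91963114e-01],
       [-9.99997678e-01, -2.12220163e-03, -3.75066202e-04]]), 'force': array([-0.37734548,  0.33031885,  1.05569505]), 'moment': array([0.01221137, 0.00189985, 0.07022853]), 'opening': 1.0009319515968857}
side [[464.7813977503453, 0.0, 321.8205463661204], [0.0, 464.7813977503453, 238.35468387227064], [0.0, 0.0, 1.0]] [[-0.9579, -0.1801, 0.2237, 0.3159], [-0.2864, 0.5405, -0.7911, 0.9986], [0.0216, -0.8218, -0.5693, 0.8384], [0.0, 0.0, 0.0, 1.0]]
top [[545.5306302583399, 0.0, 322.927682724399], [0.0, 545.5306302583399, 239.45202609331932], [0.0, 0.0, 1.0]] [[0.0304, -0.9781, 0.206, 0.2545], [-0.9995, -0.0291, 0.0094, 0.0035], [-0.0032, -0.2062, -0.9785, 1.7259], [0.0, 0.0, 0.0, 1.0]]
wrist [[357.3104938178268, 0.0, 321.8371803499485], [0.0, 357.3104938178268, 241.09782530579446], [0.0, 0.0, 1.0]] [[0.3917, 0.8791, 0.2717, 0.1698], [0.9201, -0.3734, -0.1182, 0.608], [-0.0025, 0.2963, -0.9551, 0.3846], [0.0, 0.0, 0.0, 1.0]]
```

View pics/top0.png

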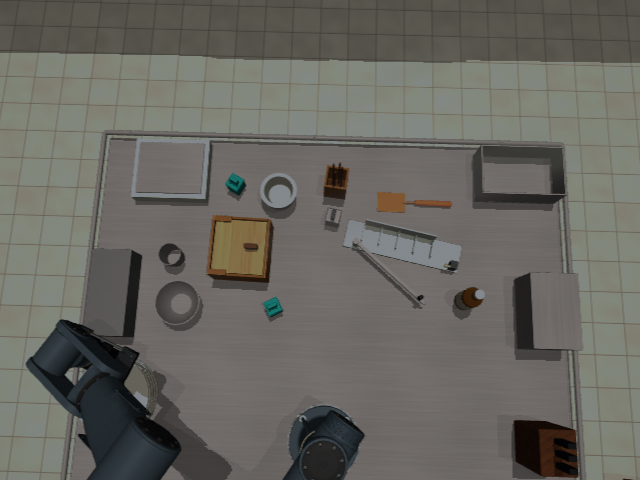

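View pics/side0.png

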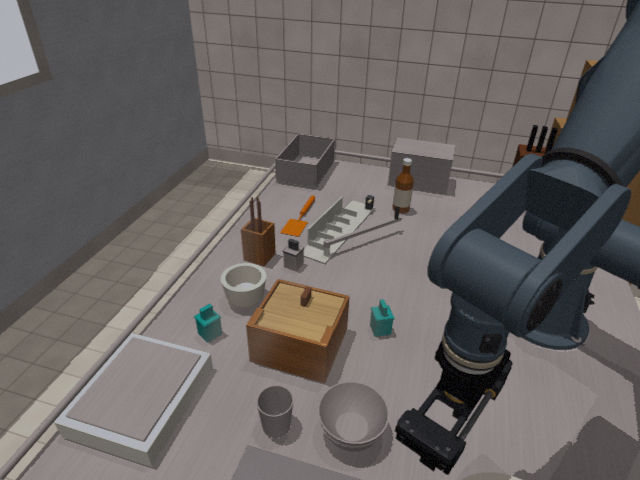

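View pics/wrist0.png

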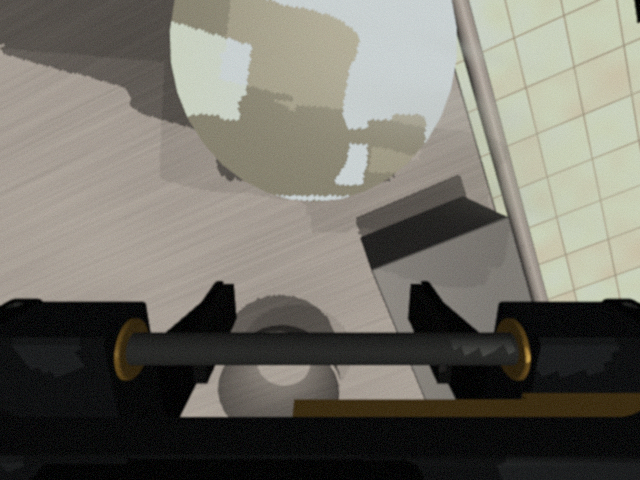

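Run:
```python
import cv2
a=cv2.imread("pics/top0.png")
cv2.imwrite("pics/c1.png",cv2.resize(a[165:325,140:340],None,fx=4,fy=4,interpolation=cv2.INTER_CUBIC)[:600,:800])
cv2.imwrite("pics/c2.png",cv2.resize(a[180:330,310:500],None,fx=4,fy=4,interpolation=cv2.INTER_CUBIC))
```

```text
(no output)
```

View pics/c1.png

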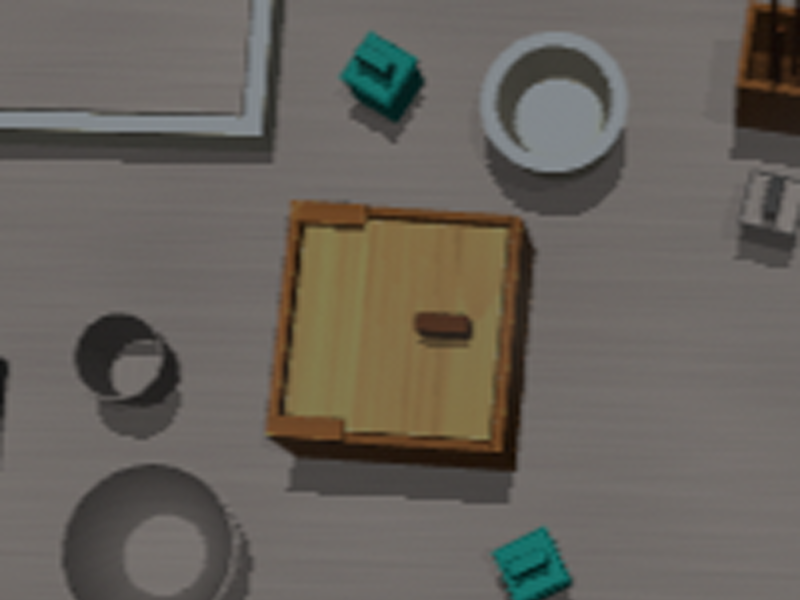

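View pics/c2.png

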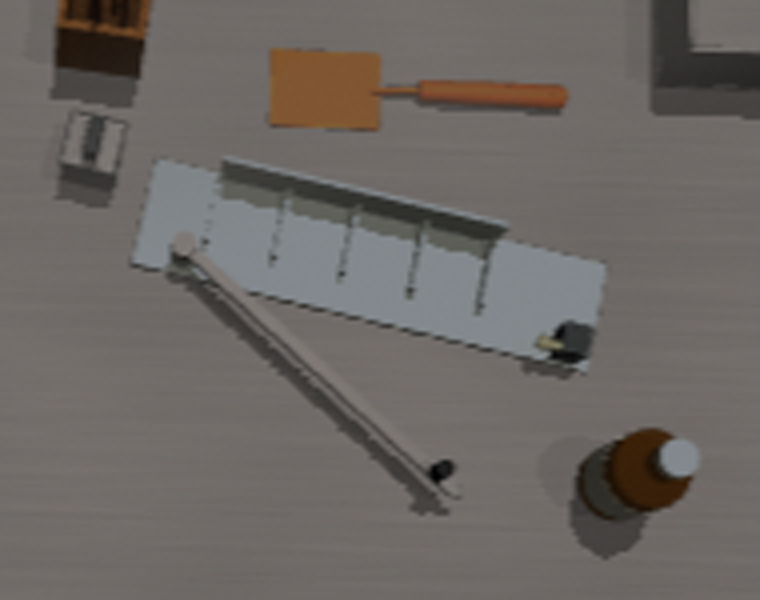

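```bash
cat > h.py <<'E'
import numpy as np,cv2
from scipy.optimize import least_squares
from rig import bot
def ray(c,u,v,z):
    K=c["intrinsics"];P=c["pose"]
    d=P[:3,:3]@np.linalg.solve(K,[u,v,1.]);o=P[:3,3]
    return (o+d*(z-o[2])/d[2])
def proj(c,p):
    P=c["pose"];q=P[:3,:3].T@(np.asarray(p)-P[:3,3]);q=c["intrinsics"]@q
    return q[:2]/q[2]
def fit(obs,x0=(0.5,0,0.)):
    "obs: list (cam, (u,v), (lx,ly,lz)); x,y,yaw"
    def f(x):
        c,s=np.cos(x[2]),np.sin(x[2]);r=[]
        for cam,uv,l in obs:
            p=[x[0]+c*l[0]-s*l[1],x[1]+s*l[0]+c*l[1],l[2]]
            r+=list(proj(cam,p)-np.array(uv))
        return np.array(r)
    s=least_squares(f,x0); return s.x,f(s.x).reshape(-1,2).round(1)
def loc(pose,l):
    c,s=np.cos(pose[2]),np.sin(pose[2]);return np.array([pose[0]+c*l[0]-s*l[1],pose[1]+s*l[0]+c*l[1]])
def snap(n,fn):
    c=bot.capture(n);cv2.imwrite("pics/"+fn,c["color"][:,:,::-1]);return c
E
python3 - <<'E'
from h import *
import pickle
c=bot.capture("top")
C=lambda x,y:(140+x/4-.4,165+y/4-.4)
D=lambda x,y:(310+x/4-.4,180+y/4-.4)
box,r=fit([(c,C(292,203),(.088,-.091,.117)),(c,C(270,433),(.088,.091,.117)),(c,C(523,218),(-.088,-.091,.111)),(c,C(500,452),(-.088,.091,.111))],(.6,.25,1.57)); print(box,np.degrees(box[2]),r.tolist())
print("handle top",ray(c,*C(443,322),.134), loc(box,(-.038,0)))
print("can",ray(c,*D(95,135),.074), ray(c,*D(93,165),0.03))
print("turq",ray(c,*C(532,562),.08),ray(c,*C(380,68),.08))
kn=ray(c,*D(443,466),.092);hi=ray(c,*D(185,243),.052)
print("knob",kn,"hinge",hi,np.hypot(*(kn-hi)[:2]))
rk,r=fit([(c,D(185,243),(-.04,.128,.055)),(c,D(572,328),(-.04,-.185,.052)),(c,D(222,158),(.03,.112,.066)),(c,D(508,224),(.03,-.112,.066))],(.55,-.2,0)); print(rk,np.degrees(rk[2]),r.tolist())
v=kn-hi;print("keeper ang", np.degrees(np.arctan2(v[1],v[0])))
for n,u,v,z in(("mortar",278,190,.075),("cup",172,255,.08),("chop",337,180,.11),("bottle",478,294,.19),("spat",391,202,0),("bowl",178,303,.08)):print(n,ray(c,u,v,z)[:2].round(3))
print(ray(c,*C(100,0),0))
E
```

```text
[0.56657606 0.27195515 1.53516928] 87.9587205460675 [[0.1, -0.8], [-0.9, 0.9], [0.1, -0.4], [0.7, 0.2]]
handle top [0.56607616 0.23415629 0.134     ] [0.56522252 0.23397927]
can [ 0.6866214 -0.0107539  0.074    ] [ 0.67331696 -0.01018869  0.03      ]
turq [0.39482756 0.16441304 0.08      ] [0.77924349 0.30349483 0.08      ]
knob [ 0.43394664 -0.27768343  0.092     ] hinge [ 0.60712762 -0.08373727  0.052     ] 0.2600130081896612
[ 0.62144432 -0.2153799  -0.19648314] -11.257654475017011 [[-0.5, -0.2], [1.2, 0.8], [0.2, 0.1], [-0.9, -0.7]]
keeper ang -131.7627270466017
mortar [0.757 0.166]
cup [0.539 0.481]
chop [ 0.784 -0.019]
bottle [ 0.434 -0.423]
spat [ 0.75  -0.199]
bowl [0.393 0.45 ]
[0.85703981 0.55517625 0.        ]
```

```bash
python3 -m inch '{"dp":[[0,-13,30],[0,-13,30],[0,-13,30],[0,-13,30],[0,-13,30],[0,-13,30],[0,-13,30],[0,-13,30],[0,-13,30],[0,-13,30],[0,-13,30],[0,-13,30],[0,-13,30],[0,-13,30]],"yaw":[0,0,0,0,0,0,0,0,0,0,0,0,0,0]}' 60
python3 -m inch '{"dp":[[0,0,0],[0,0,0],[0,0,0],[0,0,0],[0,0,0],[0,0,0],[0,0,0],[0,0,0],[0,0,0],[0,0,0],[0,0,0],[0,0,0]],"yaw":[6.9,6.9,6.9,6.9,6.9,6.9,6.9,6.9,6.9,6.9,0,0]}'
python3 - <<'E'
from h import *
for n in("wrist","top","side"): snap(n,n+"1.png")
s=bot.read_state();print(s["joint_positions"].round(1),s["position"],s["tcp_rot"].round(3).tolist())
E
```

```text
time_s: 1.37
position: [0.5608, 0.2415, 0.2334]
tcp_rot: [[-0.0, 0.392, 0.92], [-0.0, 0.92, -0.392], [-1.0, -0.0, -0.0]]
force: [0.1, 0.6, -0.2]
opening: 0.689
time_s: 2.37
position: [0.5598, 0.2429, 0.2334]
tcp_rot: [[-0.001, 0.999, -0.033], [-0.0, -0.033, -0.999], [-1.0, -0.001, 0.0]]
force: [-0.5, 0.3, 0.5]
opening: 0.69
[13.  29.1 84.3 -0.  66.6 14.9] [0.5599302  0.24289147 0.23344408] [[-0.0, 0.999, -0.034], [-0.0, -0.034, -0.999], [-1.0, -0.0, 0.0]]
```

View pics/wrist1.png

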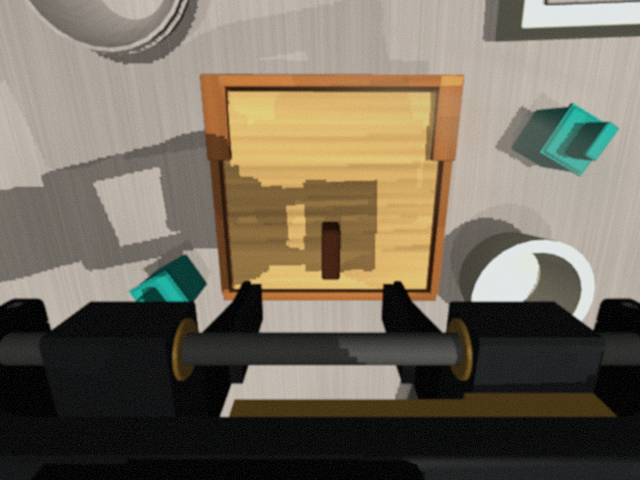

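View pics/side1.png

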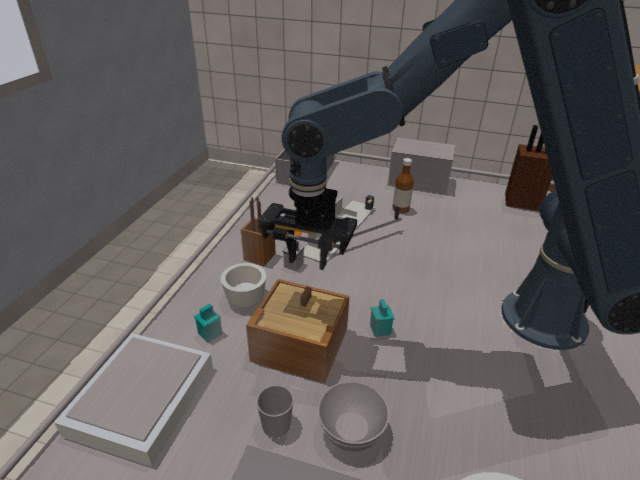

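View pics/top1.png

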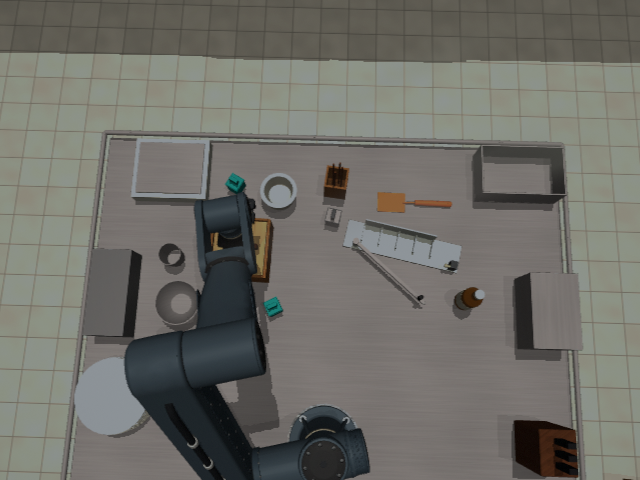

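```bash
python3 - <<'E'
from h import *
c=bot.capture("wrist")
box,r=fit([(c,(202,75),(.088,.091,.117)),(c,(463,75),(.088,-.091,.117)),(c,(223,299),(-.088,.091,.108)),(c,(437,299),(-.088,-.091,.108))],(.56,.27,1.55));print(box,np.degrees(box[2]),r.tolist())
lid,r=fit([(c,(322.5,223),(-.018,.007,.134)),(c,(340,222.5),(-.018,-.007,.134)),(c,(322,279),(-.058,.007,.134)),(c,(340,279),(-.058,-.007,.134))],(.56,.27,1.55));print(lid,np.degrees(lid[2]),r.tolist(),loc(lid,(-.038,0)))
E
python3 - <<'E'
import cv2
a=cv2.imread("pics/wrist1.png");cv2.imwrite("pics/w1c.png",cv2.resize(a[60:310,190:480],None,fx=2.7,fy=2.4))
E
```

```text
[0.56837873 0.27417078 1.53585786] 87.99817323273612 [[-2.1, -0.9], [1.9, -0.6], [1.0, 1.2], [-0.7, 1.4]]
[0.56806946 0.27748906 1.54062346] 88.27122189543302 [[-0.9, 2.3], [0.9, 2.8], [-0.2, -2.7], [0.2, -2.8]] [0.56692307 0.23950636]
```

View pics/w1c.png

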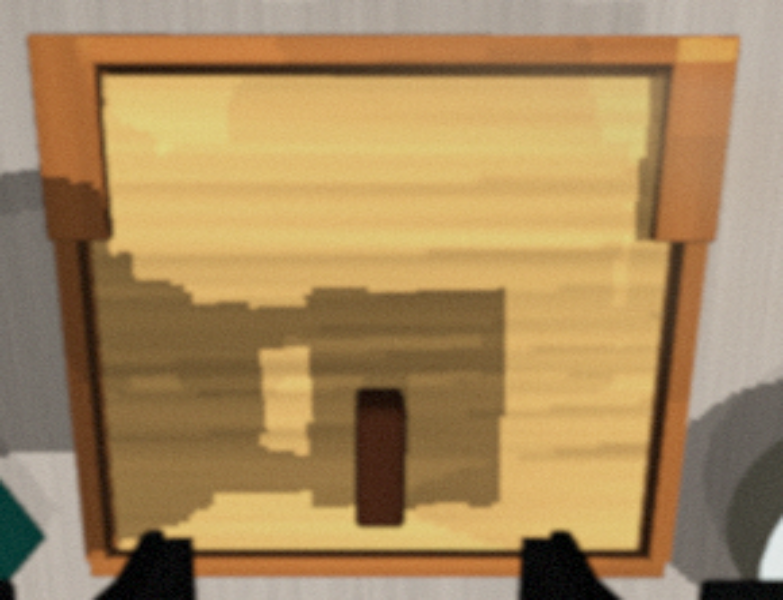

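Run:
```python
from h import *
c=bot.capture("wrist")
lid,r=fit([(c,(322.5,230),(-.018,.007,.134)),(c,(339.7,230),(-.018,-.007,.134)),(c,(322,278),(-.058,.007,.134)),(c,(339.7,278),(-.058,-.007,.134))],(.56,.27,1.55));print(lid,np.degrees(lid[2]),r.tolist(),loc(lid,(-.038,0)))
s=bot.read_state();R=s["tcp_rot"];h=loc(lid,(-.038,0))
for z in(.134,):
  print(R.T@(np.array([*h,0.14])-s["position"])*1000)
```

```text
[0.56797407 0.2748885  1.53904533] 88.18080178458787 [[-1.0, -1.2], [1.0, -1.3], [-0.3, 1.4], [0.3, 1.4]] [0.56676773 0.23690765]
[93.5225206   7.02370573  5.72277424]
```

```bash
python3 -m inch '{"dp":[[10,7,6],[20,0,0],[20,0,0],[20,0,0],[20,0,0],[12,0,0],[10.5,0,0],[0,0,0],[0,0,0]],"yaw":[0.2,0,0,0,0,0,0,0,0]}' 45
python3 - <<'E'
from h import *
for n in("wrist","side"): snap(n,n+"2.png")
E
```

```text
time_s: 3.37
position: [0.567, 0.2365, 0.1208]
tcp_rot: [[-0.0, 0.999, -0.04], [-0.0, -0.04, -0.999], [-1.0, -0.0, 0.0]]
force: [-0.8, -0.2, -0.0]
opening: 0.517
```

View pics/side2.png

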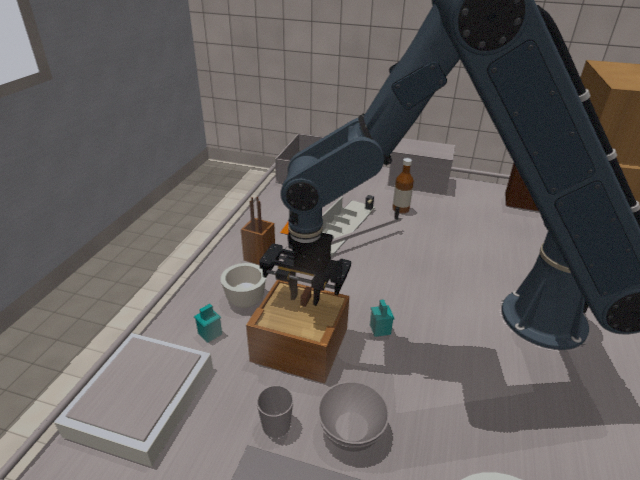

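View pics/wrist2.png

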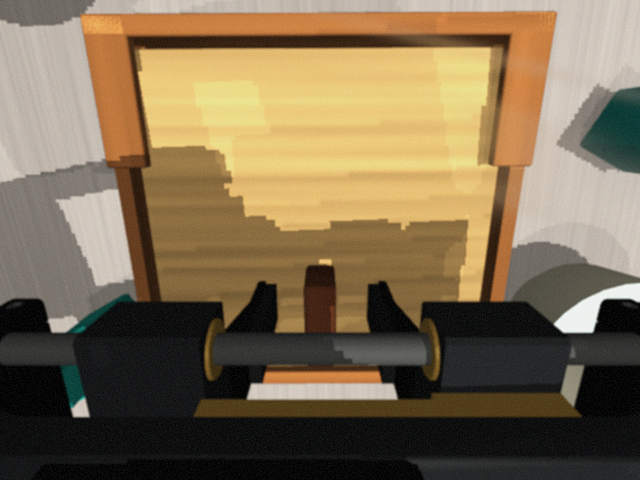

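```bash
python3 -m inch '{"dp":[[0,0,0],[0,0,0],[0,0,0],[0,0,0],[0,0,0],[0,0,0],[0,0,0],[0,0,0]],"yaw":[0,0,0,0,0,0,0,0]}' 0
python3 -m inch '{"dp":[[-2,0,0],[-2,0,0],[-1,0,0],[-1,0,0],[-1,0,0],[-1,0,0],[-1,0,0],[0,0,0],[0,0,0]],"yaw":[0,0,0,0,0,0,0,0,0]}'
python3 - <<'E'
from h import *
for n in("wrist","side"): snap(n,n+"3.png")
E
```

```text
time_s: 4.13
position: [0.5667, 0.2367, 0.1212]
tcp_rot: [[-0.0, 0.999, -0.04], [0.0, -0.04, -0.999], [-1.0, -0.0, -0.0]]
force: [-0.9, -0.2, 1.4]
opening: 0.161
time_s: 4.88
position: [0.5666, 0.2371, 0.1297]
tcp_rot: [[-0.0, 0.999, -0.04], [0.001, -0.04, -0.999], [-1.0, -0.0, -0.001]]
force: [1.8, 3.5, -7.7]
opening: 0.16
```

View pics/wrist3.png

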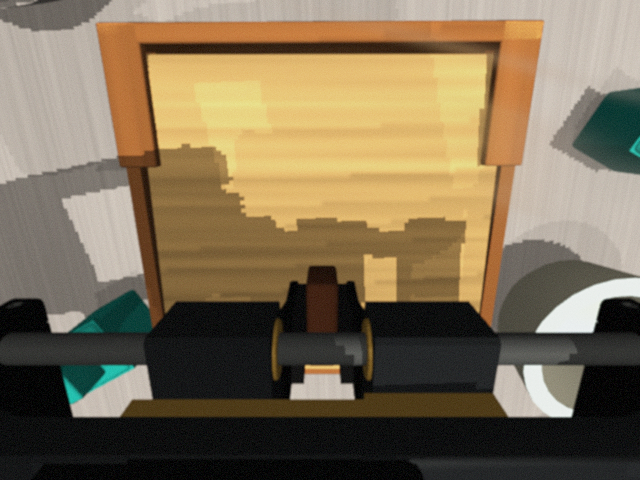

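```bash
python3 -m inch '{"dp":[[-0.5,0,2],[0,0,3],[0,0,3],[0,0,3],[0,0,3],[0,0,3],[0,0,3],[0,0,0]],"yaw":[0,0,0,0,0,0,0,0]}'
python3 - <<'E'
from h import *
for n in("wrist","side"): snap(n,n+"4.png")
import cv2
a=cv2.imread("pics/side4.png")[230:400,220:400];cv2.imwrite("pics/side4c.png",cv2.resize(a,None,fx=3.5,fy=3.5))
E
```

```text
time_s: 5.65
position: [0.5662, 0.2154, 0.131]
tcp_rot: [[0.0, 0.999, -0.04], [-0.001, -0.04, -0.999], [-1.0, 0.0, 0.001]]
force: [-0.9, -1.3, -2.5]
opening: 0.16
```

View pics/wrist4.png

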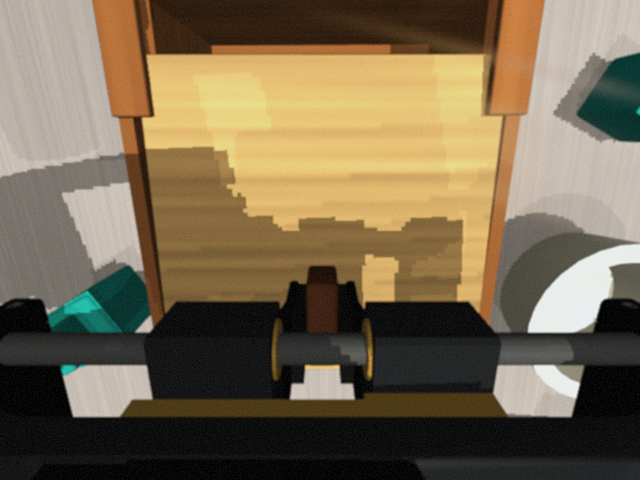

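View pics/side4c.png

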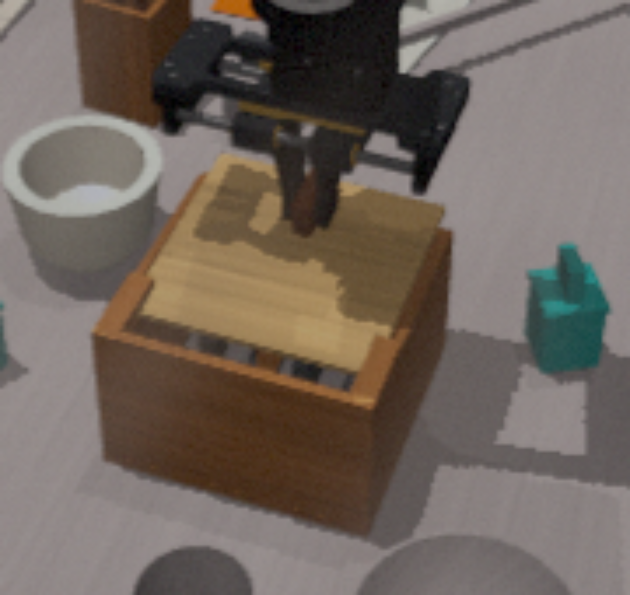

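Lid drawn 21 mm and over the lip. Continue drawing, then lift.

```bash
python3 -m inch '{"dp":[[0,0,4],[0,0,4],[0,0,4],[0,0,4],[-0.5,0,4],[-0.5,0,4],[-0.5,0,4],[-0.5,0,4],[-0.5,0,4],[-0.5,0,4],[0,0,4],[0,0,0]],"yaw":[0,0,0,0,0,0,0,0,0,0,0,0]}'
python3 -m inch '{"dp":[[-3,0,2],[-5,0,4],[-8,0,4],[-10,0,4],[-10,0,4],[-10,0,4],[0,0,0]],"yaw":[0,0,0,0,0,0,0]}'
python3 - <<'E'
from h import *
for n in("wrist","side"): snap(n,n+"5.png")
import cv2
a=cv2.imread("pics/side5.png")[200:400,200:420];cv2.imwrite("pics/side5c.png",cv2.resize(a,None,fx=3,fy=3))
E
```

```text
time_s: 6.75
position: [0.5642, 0.1719, 0.1336]
tcp_rot: [[-0.0, 0.999, -0.04], [-0.0, -0.04, -0.999], [-1.0, -0.0, 0.0]]
force: [0.2, 0.1, -1.9]
opening: 0.16
time_s: 7.33
position: [0.5652, 0.15, 0.1826]
tcp_rot: [[0.006, 0.999, -0.04], [0.0, -0.04, -0.999], [-1.0, 0.006, -0.0]]
force: [-0.2, 0.4, -1.6]
opening: 0.162
```

View pics/wrist5.png

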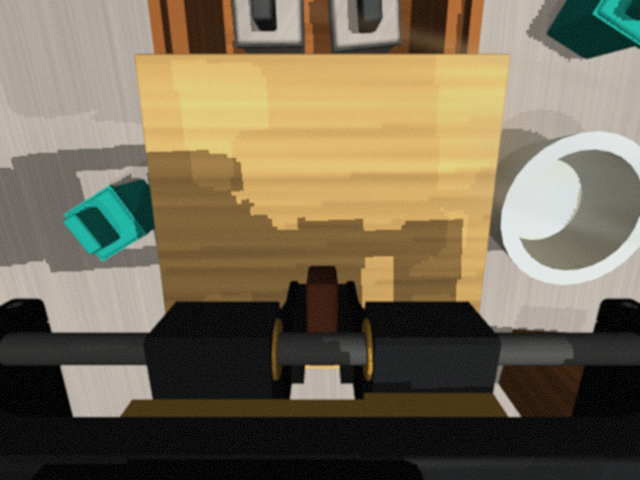

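View pics/side5c.png

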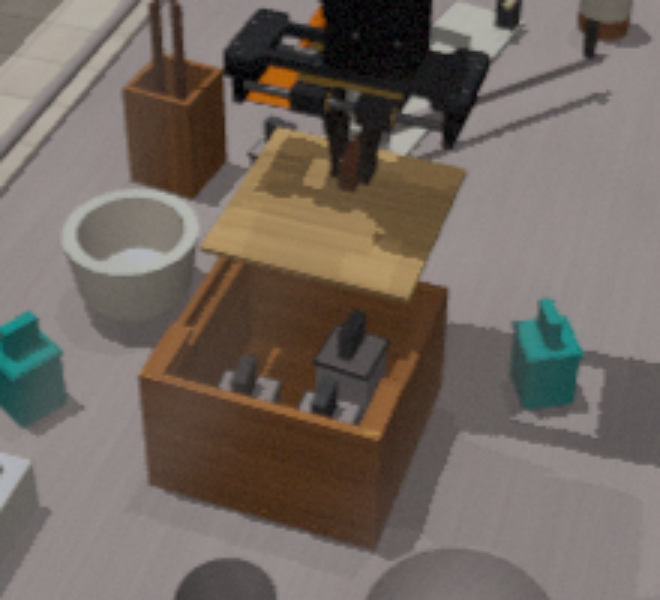

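```bash
python3 -m inch '{"dp":[[0,-2,8],[0,-2,13],[0,-2,13],[0,-2,13],[0,-2,13],[0,-2,13],[0,-2,13],[0,-2,10],[0,-2,6],[0,-2,2],[0,-1,0],[10,0,0],[20,0,0],[20,0,0],[20,0,0],[20,0,0],[15,0,0],[10,0,0],[5,0,0],[0,0,0]],"yaw":[0,0,0,0,0,0,0,0,0,0,0,0,0,0,0,0,0,0,0,0]}'
python3 - <<'E'
from h import *
for n in("side","top"): snap(n,n+"6.png")
import cv2
a=cv2.imread("pics/side6.png")[150:350,200:420];cv2.imwrite("pics/side6c.png",cv2.resize(a,None,fx=3,fy=3))
E
```

```text
time_s: 9.1
position: [0.5376, 0.0481, 0.0583]
tcp_rot: [[-0.002, 0.999, -0.039], [0.0, -0.039, -0.999], [-1.0, -0.002, -0.0]]
force: [-0.2, 0.2, -2.0]
opening: 0.157
```

View pics/side6c.png

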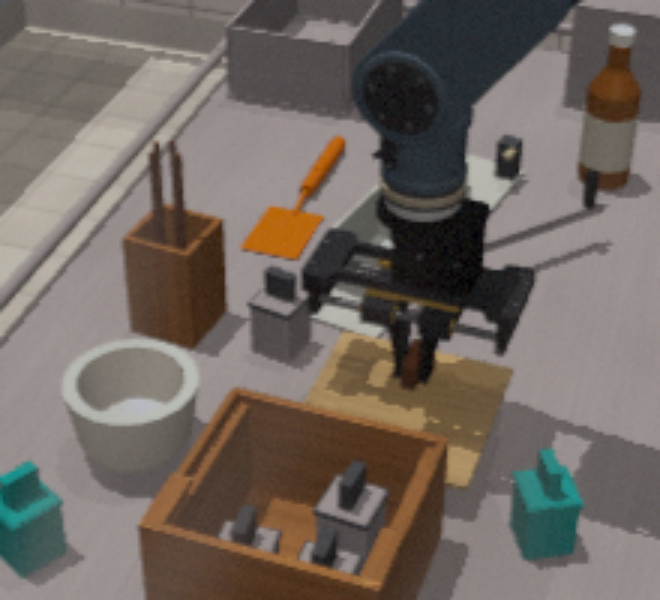

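View pics/top6.png

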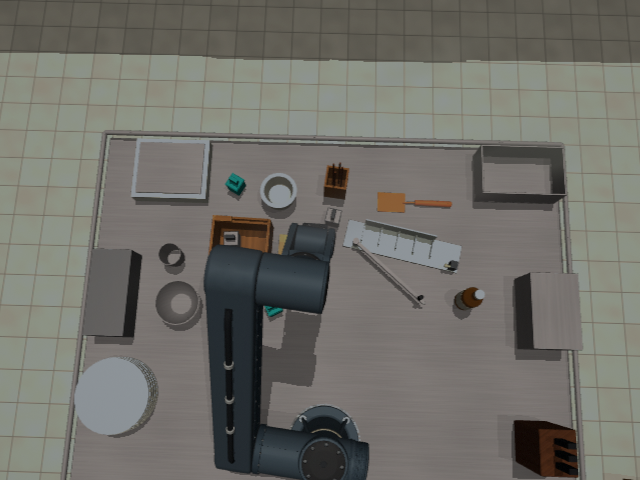

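```bash
python3 -m inch '{"dp":[[8,0,0],[8,0,0],[6,0,0],[4,0,0],[3,0,0],[3,0,0],[2,0,0],[2,0,0],[0.5,0,0],[0,0,0]],"yaw":[0,0,0,0,0,0,0,0,0,0]}'
python3 -m inch '{"dp":[[0,0,0],[0,0,0],[0,0,0],[0,0,0],[0,0,0],[0,0,0]],"yaw":[0,0,0,0,0,0]}' 30
python3 -m inch '{"dp":[[-10,0,0],[-20,0,0],[-25,0,0],[-30,0,0],[-30,0,0],[-30,0,0],[-30,0,0],[0,0,0]],"yaw":[0,0,0,0,0,0,0,0]}'
python3 - <<'E'
from h import *
for n in("side","wrist"): snap(n,n+"7.png")
E
```

```text
time_s: 10.03
position: [0.5385, 0.0473, 0.0233]
tcp_rot: [[0.001, 0.999, -0.04], [-0.0, -0.04, -0.999], [-1.0, 0.001, 0.0]]
force: [-1.5, -2.7, 2.1]
opening: 0.157
time_s: 10.53
position: [0.5382, 0.0478, 0.023]
tcp_rot: [[-0.0, 0.999, -0.04], [0.0, -0.04, -0.999], [-1.0, -0.0, -0.0]]
force: [-0.1, -1.2, -0.8]
opening: 0.337
time_s: 11.2
position: [0.5419, 0.0474, 0.2047]
tcp_rot: [[0.013, 0.999, -0.04], [-0.001, -0.04, -0.999], [-1.0, 0.013, 0.001]]
force: [0.9, -0.5, 0.8]
opening: 0.342
```

View pics/side7.png

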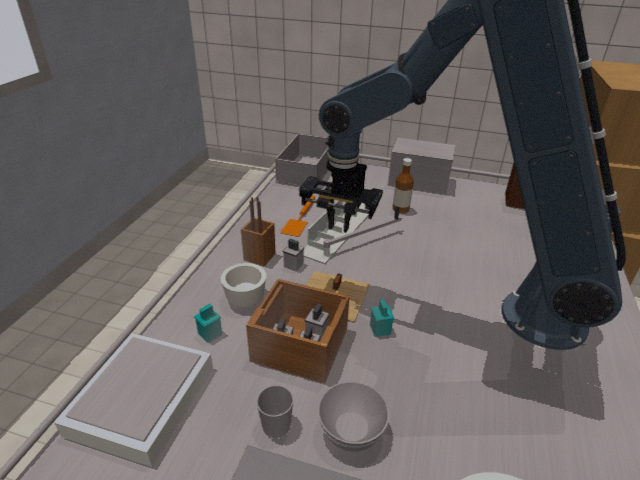

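View pics/wrist7.png

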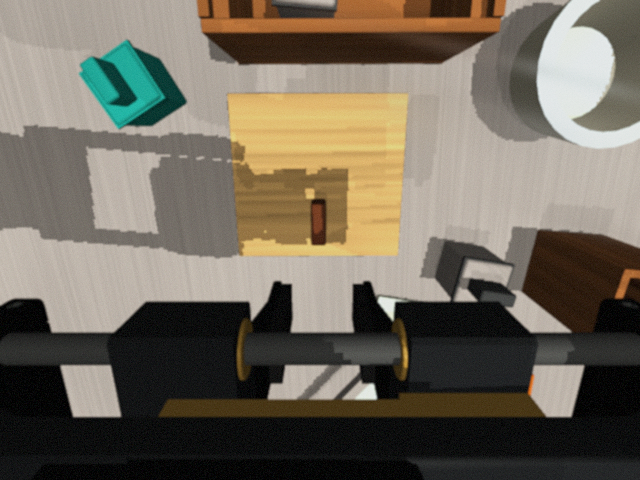

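```bash
python3 -m inch '{"dp":[[-10,3,-26],[-10,3,-26],[-10,3,-26],[-10,3,-26],[-10,3,-26],[0,2,-24],[0,0,0],[0,0,0]],"yaw":[0,0,0,0,0,0,0,0]}'
python3 - <<'E'
from h import *
import pickle
c=snap("wrist","wrist8.png");pickle.dump(c,open("w8.pkl","wb"))
E
```

```text
time_s: 11.97
position: [0.5601, 0.2017, 0.2463]
tcp_rot: [[-0.004, 0.999, -0.037], [-0.001, -0.037, -0.999], [-1.0, -0.004, 0.001]]
force: [-0.2, -0.9, -0.6]
opening: 0.343
```

View pics/wrist8.png

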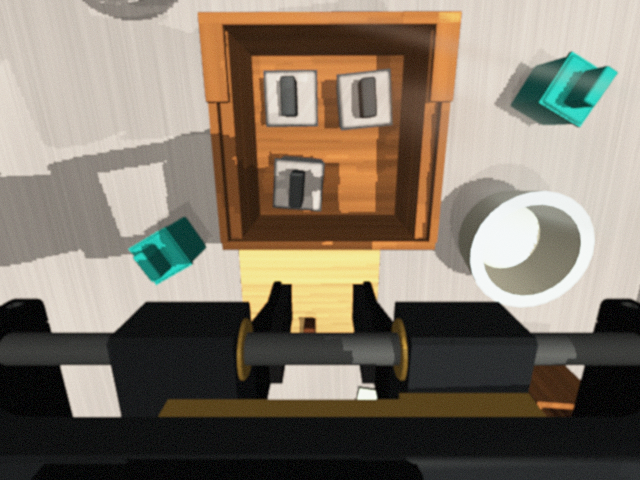

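Run:
```python
import cv2
a=cv2.imread("pics/wrist8.png");cv2.imwrite("pics/w8c.png",cv2.resize(a[55:225,240:410],None,fx=3.5,fy=3.5,interpolation=cv2.INTER_CUBIC))
```

```text
(no output)
```

View pics/w8c.png

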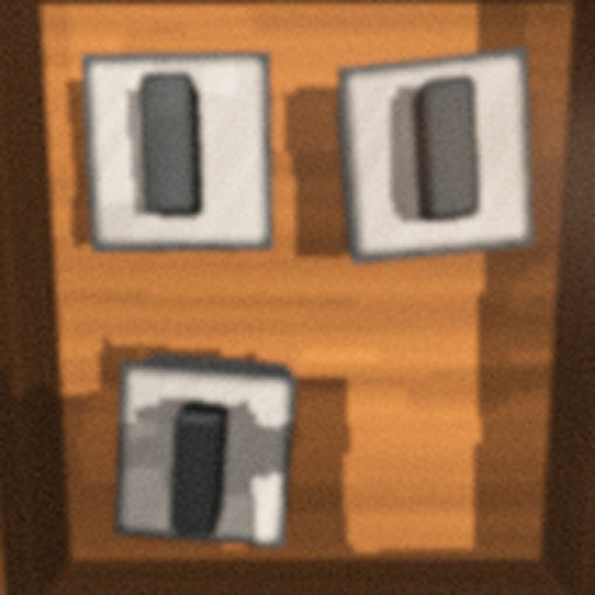

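Run:
```python
from h import *
import pickle
c=pickle.load(open("w8.pkl","rb"))
P=lambda p:(240+p[0]/3.5-.35,55+p[1]/3.5-.35)
L=[(.022,.022,.066),(.022,-.022,.066),(-.022,-.022,.066),(-.022,.022,.066)]
H=[(.015,.006,.094),(.015,-.006,.094),(-.015,-.006,.094),(-.015,.006,.094)]
cans={"A":[(84,58),(270,55),(270,245),(94,248)],"B":[(340,70),(526,52),(531,243),(354,260)],"C":[(124,366),(294,379),(282,545),(117,530)]}
hs={"A":[(142,74),(192,74),(193,213),(145,213)],"B":[(427,80),(475,78),(477,214),(432,216)],"C":[(178,410),(226,410),(214,535),(172,533)]}
for k in cans:
  for o,l in((cans,L),(hs,H)):
    x,r=fit([(c,P(p),q) for p,q in zip(o[k],l)],(.56,.28,1.57));print(k,x.round(4),np.degrees(x[2]).round(1),r.tolist())
box,r=fit([(c,(199,12),(.088,.091,.117)),(c,(461,12),(.088,-.091,.117)),(c,(223,249),(-.088,.091,.108)),(c,(435,249),(-.088,-.091,.108))],(.56,.27,1.55));print(box,r.tolist())
lid,r=fit([(c,P((0,0)),(0,0,0))]) if 0 else (0,0)
```

```text
A [0.5369 0.3115 1.543 ] 88.4 [[0.5, -0.3], [-0.8, 0.0], [-0.1, 0.3], [0.5, -0.1]]
A [0.5367 0.3112 1.5224] 87.2 [[-0.6, -0.6], [0.5, -0.4], [0.6, 0.6], [-0.6, 0.5]]
B [0.6008 0.308  1.6236] 93.0 [[0.6, 0.1], [-0.7, 0.1], [-0.4, -0.0], [0.4, -0.2]]
B [0.6011 0.308  1.5979] 91.6 [[-0.8, -0.6], [0.9, -1.1], [1.0, 0.7], [-1.1, 1.1]]
C [0.5388 0.2364 1.4538] 83.3 [[0.2, -0.2], [-0.1, 0.0], [-0.5, -0.2], [0.3, 0.4]]
C [0.539  0.2366 1.4499] 83.1 [[-0.4, -0.4], [0.1, 0.9], [1.1, 0.0], [-0.7, -0.5]]
[0.56821708 0.27401381 1.5350242 ] [[-1.4, -0.2], [1.7, -0.8], [-0.4, 1.0], [-0.1, 1.0]]
```

```bash
python3 -m inch '{"dp":[[0,-11,-17],[0,-11,-17],[20,0,0],[25,0,0],[30,0,0],[30,0,0],[25,0,0],[15,0,0],[8,0,0],[0,0,0],[0,0,0]],"yaw":[0,0,4.7,0,0,0,0,0,0,0,0]}' 32
python3 - <<'E'
from h import *
snap("wrist","wrist9.png")
E
```

```text
time_s: 12.93
position: [0.5407, 0.2349, 0.0948]
tcp_rot: [[-0.001, 0.992, -0.123], [-0.0, -0.123, -0.992], [-1.0, -0.001, 0.0]]
force: [0.2, 0.1, 0.2]
opening: 0.366
```

View pics/wrist9.png

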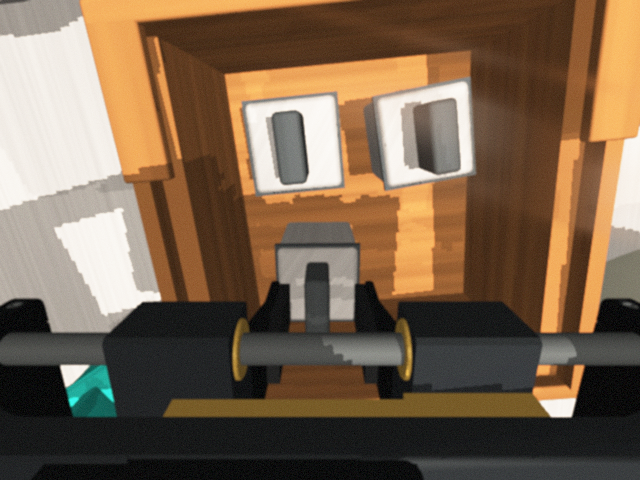

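```bash
python3 -m inch '{"dp":[[5,-1.7,-1.5],[6,0,0],[3.3,0,0],[0,0,0]],"yaw":[0,0,0,0]}'
python3 -m inch '{"dp":[[0,0,0],[0,0,0],[0,0,0],[0,0,0],[0,0,0],[0,0,0]],"yaw":[0,0,0,0,0,0]}' 0
python3 -m inch '{"dp":[[-8,0,0],[-20,0,0],[-25,0,0],[-30,0,0],[-30,0,0],[-30,0,0],[0,0,0]],"yaw":[0,0,0,0,0,0,0]}'
python3 - <<'E'
from h import *
snap("side","side10.png")
snap("wrist","wrist10.png")
E
```

```text
time_s: 13.32
position: [0.5387, 0.2374, 0.0803]
tcp_rot: [[-0.001, 0.993, -0.121], [-0.0, -0.121, -0.993], [-1.0, -0.001, 0.0]]
force: [-0.0, -0.2, -0.3]
opening: 0.366
time_s: 13.82
position: [0.5392, 0.2374, 0.0808]
tcp_rot: [[-0.0, 0.993, -0.121], [0.0, -0.121, -0.993], [-1.0, -0.0, -0.0]]
force: [-0.8, -0.0, 0.5]
opening: 0.135
time_s: 14.4
position: [0.5429, 0.2384, 0.2305]
tcp_rot: [[0.013, 0.993, -0.121], [0.003, -0.121, -0.993], [-1.0, 0.012, -0.005]]
force: [2.2, -0.1, -2.0]
opening: 0.135
```

View pics/side10.png

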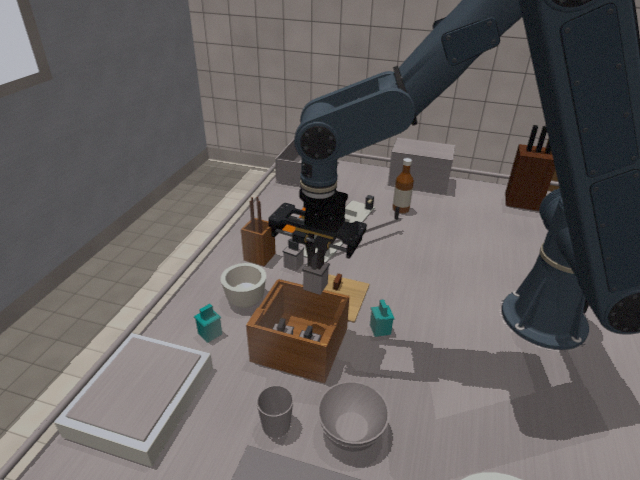

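View pics/wrist10.png

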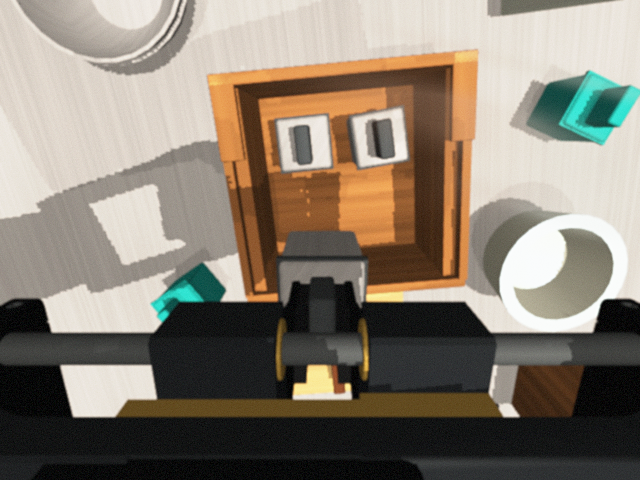

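```bash
python3 -m inch '{"dp":[[0,4,15],[0,8,30],[0,8,34],[0,8,34],[0,8,34],[0,8,34],[0,8,34],[0,8,34],[0,8,34],[0,8,34],[0,8,34],[0,8,34],[0,8,34],[0,8,34],[0,8,34],[0,8,30],[0,4,17],[0,0,0],[0,0,0]],"yaw":[0,0,0,0,0,0,0,0,0,0,0,0,0,0,0,0,0,4.3,0]}'
python3 - <<'E'
from h import *
import pickle
c=snap("wrist","wrist11.png");pickle.dump(c,open("w11.pkl","wb"))
c=snap("top","top11.png")
E
```

```text
time_s: 16.08
position: [0.5998, -0.309, 0.2206]
tcp_rot: [[-0.004, 0.98, -0.199], [0.003, -0.199, -0.98], [-1.0, -0.005, -0.002]]
force: [0.0, 0.4, -3.0]
opening: 0.136
```

View pics/wrist11.png

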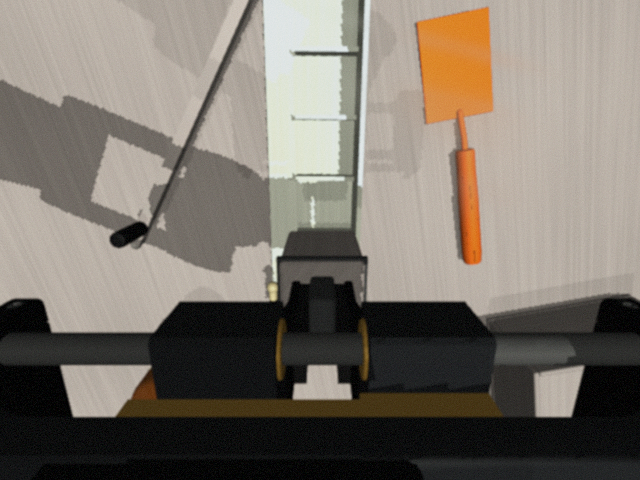

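Run:
```python
import cv2
a=cv2.imread("pics/wrist11.png");cv2.imwrite("pics/w11c.png",cv2.resize(a[0:240,230:390],None,fx=4,fy=2.5,interpolation=cv2.INTER_CUBIC))
a=cv2.imread("pics/top11.png");cv2.imwrite("pics/t11c.png",a[100:340,200:540])
```

```text
(no output)
```

View pics/w11c.png

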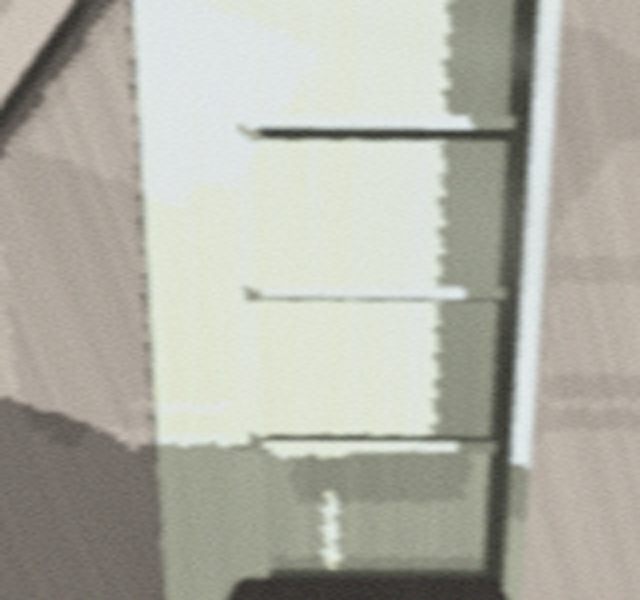

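View pics/t11c.png

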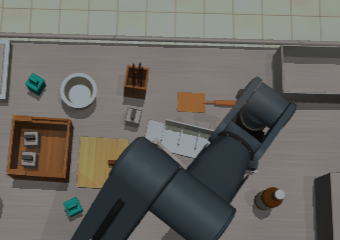

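Run:
```python
from h import *
import pickle
c=pickle.load(open("w11.pkl","rb"))
P=lambda x,y:(230+x/4-.4,0+y/2.5-.3)
rk=np.array([.6214,-.2154,-.1965])
def inv(p,rk=rk):
    d=p[:2]-rk[:2];cc,s=np.cos(rk[2]),np.sin(rk[2]);return np.array([cc*d[0]+s*d[1],-s*d[0]+cc*d[1]])
print(c["pose"][:3,3])
for n,p,z in(("d1L",(245,130),.026),("d1R",(515,130),.026),("d2L",(248,294),.026),("d2R",(505,296),.026),("d3L",(255,438),.026),("d3R",(495,438),.026),("wall end L",(512,465),.066),("wall endR",(530,465),.066),("floor front",(150,300),.006),("floor front",(138,50),.006),("floor front",(158,480),.006)):
    w=ray(c,*P(*p),z);print(n,w.round(4),inv(w).round(4))
```

```text
[ 0.61696669 -0.22815982  0.37266445]
d1L [ 0.6019 -0.1576  0.026 ] [-0.0304  0.0529]
d1R [ 0.6596 -0.1694  0.026 ] [0.0285 0.0526]
d2L [ 0.5905 -0.2106  0.026 ] [-0.0313 -0.0013]
d2R [ 0.6481 -0.223   0.026 ] [ 0.0277 -0.0022]
d3L [ 0.5804 -0.2619  0.026 ] [-0.0311 -0.0536]
d3R [ 0.6369 -0.2733  0.026 ] [ 0.0265 -0.0538]
wall end L [ 0.6366 -0.2779  0.066 ] [ 0.0271 -0.0583]
wall endR [ 0.6404 -0.2786  0.066 ] [ 0.0309 -0.0583]
floor front [ 0.5651 -0.2069  0.006 ] [-0.0569 -0.0027]
floor front [ 0.5832 -0.1234  0.006 ] [-0.0554  0.0828]
floor front [ 0.55   -0.2756  0.006 ] [-0.0583 -0.073 ]
```

Run:
```python
from h import *
import pickle
c=pickle.load(open("w11.pkl","rb"))
t=bot.capture("top")
P=lambda x,y:(230+x/4-.4,0+y/2.5-.3)
D=lambda x,y:(310+x/4-.4,180+y/4-.4)
W=[(c,P(243,125),(-.026,.054,.026)),(c,P(246,290),(-.026,.002,.026)),(c,P(516,125),(.03,.054,.026)),(c,P(508,290),(.03,.002,.026)),(c,P(257,444),(-.026,-.054,.026)),(c,P(494,444),(.03,-.054,.026)),(c,P(492,570),(.03,-.1,.006)) ][:6]
# floor front edge as points w/ known y approx
F=[(c,P(150,300),(-.055,-.001,.006)),(c,P(138,50),(-.055,.084,.006)),(c,P(158,480),(-.055,-.073,.006))]
T=[(t,D(185,243),(-.04,.128,.055)),(t,D(572,328),(-.04,-.185,.052)),(t,D(222,158),(.03,.112,.066)),(t,D(508,224),(.03,-.112,.066))]
for n,o in(("W",W),("WF",W+F),("WFT",W+F+T),("T",T)):
    x,r=fit(o,(.62,-.21,-.2));print(n,x.round(4),np.degrees(x[2]).round(2),r.tolist())
```

```text
W [ 0.6176 -0.2157 -0.2049] -11.74 [[1.9, 1.6], [2.2, -1.3], [-2.2, 1.8], [-2.1, -1.0], [0.6, -1.1], [-0.4, -0.8]]
WF [ 0.6182 -0.216  -0.207 ] -11.86 [[2.6, 1.8], [2.9, -1.1], [-1.4, 2.2], [-1.5, -0.7], [1.1, -1.0], [0.0, -0.6], [-1.3, -1.1], [-2.0, -0.7], [-0.5, 0.7]]
WFT [ 0.6183 -0.216  -0.2047] -11.73 [[2.6, 1.7], [3.0, -1.1], [-1.4, 2.0], [-1.3, -0.8], [1.3, -1.0], [0.3, -0.7], [-1.1, -1.1], [-2.1, -0.6], [-0.2, 0.7], [-0.4, 0.4], [1.2, 2.3], [0.5, 0.8], [-0.7, 0.6]]
T [ 0.6214 -0.2154 -0.1965] -11.26 [[-0.5, -0.2], [1.2, 0.8], [0.2, 0.1], [-0.9, -0.7]]
```

```bash
cat >> h.py <<'E'
RK=np.array([.6185,-.2158,np.radians(-11.7)])
def to(xy,z=None,jaw=None):
    s=bot.read_state();R=s["tcp_rot"];p=s["position"];d=np.array([*xy,p[2] if z is None else z])-p
    a=np.degrees(np.arctan2(R[1,1],R[0,1]))
    print("pos",p.round(4),"jaw",a.round(2),"move mm",(R.T@d*1000).round(1), "yaw",None if jaw is None else round((a-jaw+90)%180-90,1),"J6",s["joint_positions"][5].round(1))
E
python3 - <<'E'
from h import *
print(loc(RK,(-.001,-.084)));to(loc(RK,(-.001,-.084)),.14,-11.7)
E
```

```text
[ 0.60048664 -0.29785193]
pos [ 0.6004 -0.3069  0.2219] jaw -11.16 move mm [81.9 -1.4 -8.7] yaw 0.5 J6 -25.4
```

```bash
python3 -m inch '{"dp":[[10,-1.5,-5],[25,0,-4],[25,0,0],[20,0,0],[10,0,0],[6,0,0],[0,0,0],[0,0,0]],"yaw":[0.5,0,0,0,0,0,0,0]}'
python3 - <<'E'
from h import *
import pickle
c=snap("wrist","wrist12.png");pickle.dump(c,open("w12.pkl","wb"))
to(loc(RK,(-.001,-.084)),.0875,-11.7)
c=snap("side","side12.png")
import cv2
a=cv2.imread("pics/side12.png")[130:290,250:450];cv2.imwrite("pics/side12c.png",cv2.resize(a,None,fx=3.5,fy=3.5))
E
```

```text
time_s: 16.9
position: [0.6023, -0.2991, 0.1283]
tcp_rot: [[0.001, 0.979, -0.204], [-0.001, -0.204, -0.979], [-1.0, 0.001, 0.0]]
force: [0.9, -0.7, -2.3]
opening: 0.135
pos [ 0.6026 -0.2994  0.129 ] jaw -11.76 move mm [41.5 -2.5 -1.2] yaw -0.1 J6 -24.2
```

View pics/wrist12.png

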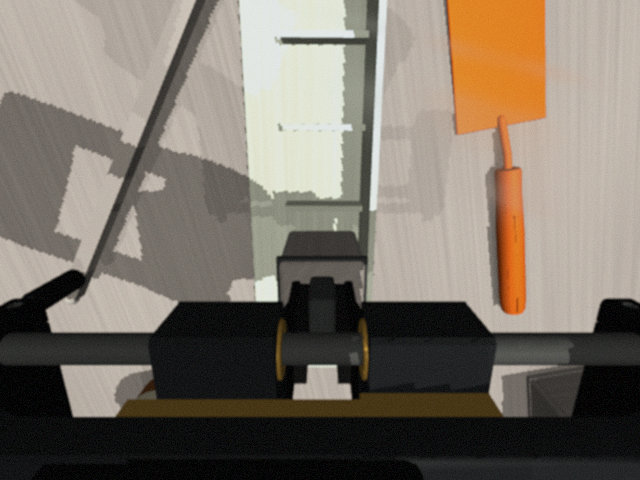

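View pics/side12c.png

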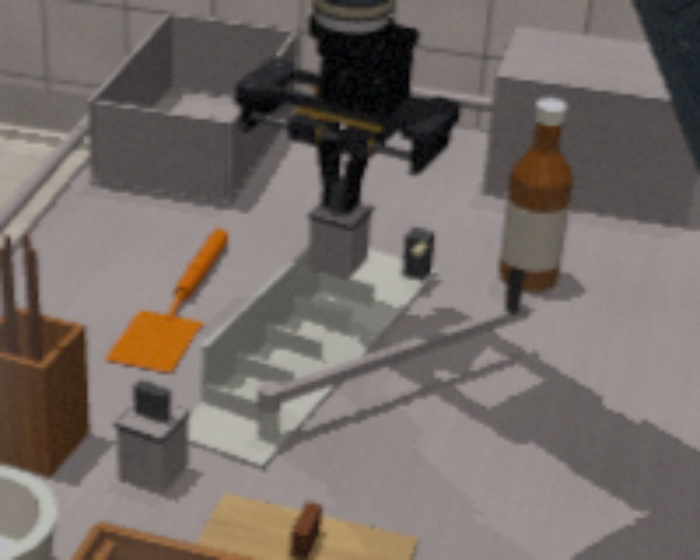

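Run:
```python
import cv2
a=cv2.imread("pics/wrist12.png");cv2.imwrite("pics/w12c.png",cv2.resize(a[20:270,225:395],None,fx=4,fy=2.4,interpolation=cv2.INTER_CUBIC))
```

```text
(no output)
```

View pics/w12c.png

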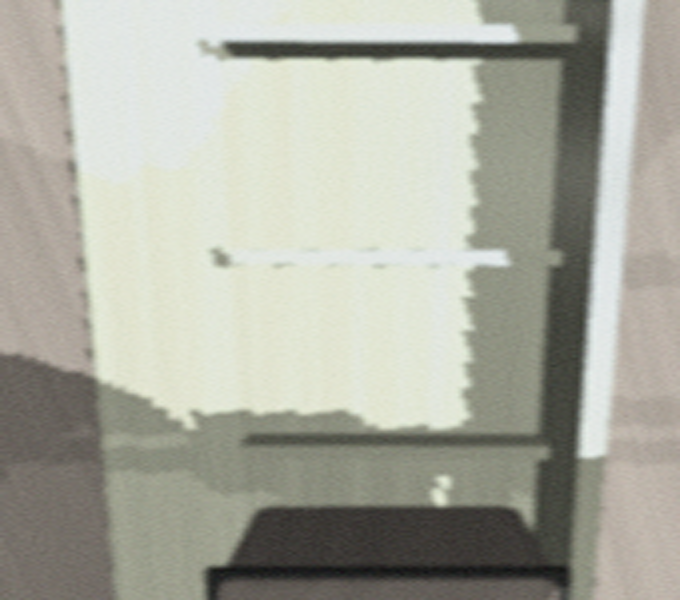

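Run:
```python
from h import *
import pickle
c=pickle.load(open("w12.pkl","rb"))
P=lambda x,y:(225+x/4-.4,20+y/2.4-.3)
def inv(p,rk=RK):
    d=p[:2]-rk[:2];cc,s=np.cos(rk[2]),np.sin(rk[2]);return np.array([cc*d[0]+s*d[1],-s*d[0]+cc*d[1]])
for z in(.026,.032):
 for n,p in(("d56c",(400,34)),("d0",(400,258)),("d-56",(400,449))): print(z,n,inv(ray(c,*P(*p),z)).round(4))
 for n,p in(("d56L",(203,46)),("d0L",(214,258)),("d56R",(577,34)),("d0R",(562,258)),("d-56R",(548,452))): print(z,n,inv(ray(c,*P(*p),z)).round(4))
print("can bottom rear edge",[inv(ray(c,*P(*p),.054)).round(4) for p in((260,508),(515,508))])
print("can top rear edge",[inv(ray(c,*P(*p),.1145)).round(4) for p in((210,570),(565,570))])
print("wall top edge",[inv(ray(c,*P(*p),.066)).round(4) for p in((612,0),(580,455))])
print("front",[inv(ray(c,*P(*p),.006)).round(4) for p in((65,0),(110,560))])
x,r=fit([(c,P(400,34),(0.003,.056,.026)),(c,P(203,46),(-.026,.054,.026)),(c,P(214,258),(-.026,0,.026)),(c,P(577,34),(.03,.056,.026)),(c,P(562,258),(.03,0,.026)),(c,P(548,452),(.03,-.056,.026))],RK);print(x,np.degrees(x[2]),r.tolist())
s=bot.read_state();print("tcp in rack",inv(s["position"]))
```

```text
0.026 d56c [0.0029 0.0561]
0.026 d0 [ 0.003 -0.   ]
0.026 d-56 [ 0.0031 -0.0549]
0.026 d56L [-0.0283  0.0533]
0.026 d0L [-0.0285 -0.    ]
0.026 d56R [0.0309 0.0561]
0.026 d0R [ 0.0305 -0.    ]
0.026 d-56R [ 0.0299 -0.0558]
0.032 d56c [0.0029 0.0547]
0.032 d0 [ 0.003  -0.0001]
0.032 d-56 [ 0.0031 -0.0536]
0.032 d56L [-0.0276  0.052 ]
0.032 d0L [-0.0278 -0.0001]
0.032 d56R [0.0302 0.0547]
0.032 d0R [ 0.0298 -0.0001]
0.032 d-56R [ 0.0293 -0.0546]
can bottom rear edge [array([-0.0201, -0.0655]), array([ 0.0218, -0.0655])]
can top rear edge [array([-0.021 , -0.0616]), array([ 0.0227, -0.0617])]
wall top edge [array([0.0305, 0.0536]), array([ 0.0303, -0.0481])]
front [array([-0.0533,  0.0691]), array([-0.0555, -0.0972])]
[ 0.61797234 -0.21576378 -0.20169148] -11.556070735343376 [[-1.0, 0.3], [2.5, -1.0], [2.9, 0.2], [-2.4, 0.2], [-1.5, -0.1], [-0.5, 0.2]]
tcp in rack [ 0.00153764 -0.08533906]
```

```bash
python3 -m inch '{"dp":[[3,-1,-1.8],[7,0,0],[8,0,0],[8,0,0],[6,0,0],[4,0,0],[0,0,0],[0,0,0]],"yaw":[0,0,0,0,0,0,0,0]}'
python3 - <<'E'
from h import *
c=snap("wrist","wrist13.png")
to(loc(RK,(0,-.0835)),.0812,-11.7)
c=snap("side","side13.png")
import cv2
a=cv2.imread("pics/side13.png")[130:290,250:450];cv2.imwrite("pics/side13c.png",cv2.resize(a,None,fx=3.5,fy=3.5))
E
```

```text
time_s: 17.67
position: [0.6009, -0.297, 0.0911]
tcp_rot: [[-0.001, 0.979, -0.204], [0.001, -0.204, -0.979], [-1.0, -0.001, -0.0]]
force: [0.8, 0.0, -2.2]
opening: 0.133
pos [ 0.6012 -0.2973  0.0916] jaw -11.78 move mm [10.4  0.4  0.2] yaw -0.1 J6 -24.1
```

View pics/side13c.png

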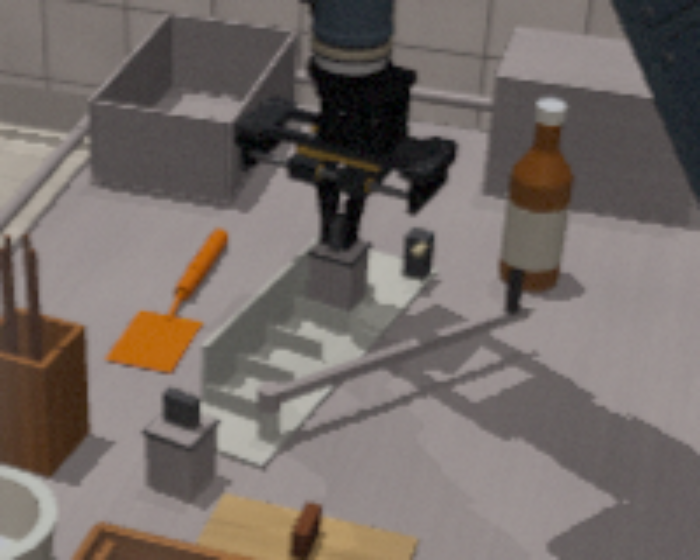

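View pics/wrist13.png

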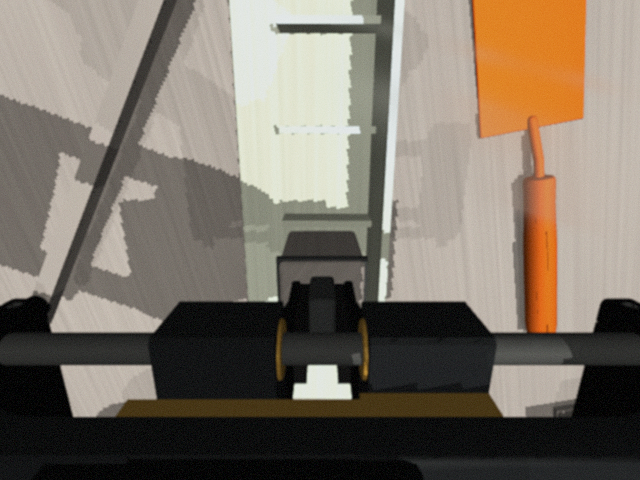

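```bash
python3 -m inch '{"dp":[[3,0,0],[3,0,0],[2,0,0],[2,0,0],[0.5,0,0],[0,0,0],[0,0,0]],"yaw":[0,0,0,0,0,0,0]}'
python3 -m inch '{"dp":[[0,0,0],[0,0,0],[0,0,0],[0,0,0],[0,0,0]],"yaw":[0,0,0,0,0]}' 26
python3 -m inch '{"dp":[[-10,0,0],[-20,0,0],[-30,0,0],[-30,0,0],[-30,0,0],[-20,0,0],[0,0,0]],"yaw":[0,0,0,0,0,0,0]}'
python3 - <<'E'
from h import *
import pickle
c=snap("wrist","wrist14.png");pickle.dump(c,open("w14.pkl","wb"))
c=snap("top","top14.png")
c=snap("side","side14.png")
import cv2
a=cv2.imread("pics/side14.png")[130:290,250:450];cv2.imwrite("pics/side14c.png",cv2.resize(a,None,fx=3.5,fy=3.5))
E
```

```text
time_s: 18.35
position: [0.6011, -0.2972, 0.0812]
tcp_rot: [[0.0, 0.979, -0.204], [-0.0, -0.204, -0.979], [-1.0, 0.0, 0.0]]
force: [0.0, 1.1, -2.9]
opening: 0.133
time_s: 18.77
position: [0.6013, -0.2973, 0.0816]
tcp_rot: [[0.001, 0.979, -0.204], [-0.0, -0.204, -0.979], [-1.0, 0.001, 0.0]]
force: [0.9, 0.2, -0.0]
opening: 0.291
time_s: 19.35
position: [0.6039, -0.299, 0.2282]
tcp_rot: [[0.01, 0.979, -0.204], [-0.007, -0.204, -0.979], [-1.0, 0.011, 0.005]]
force: [-0.3, -0.1, 0.3]
opening: 0.297
```

View pics/side14c.png

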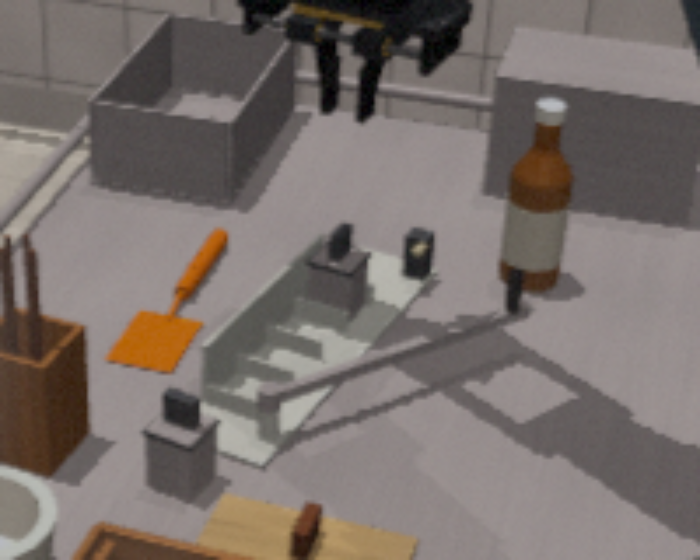

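View pics/wrist14.png

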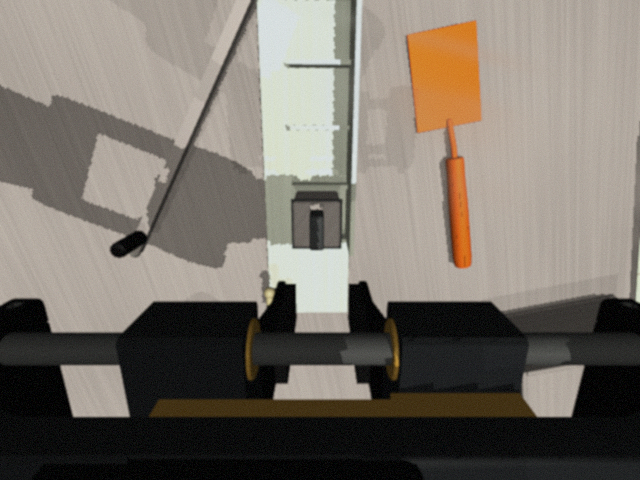

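View pics/top14.png

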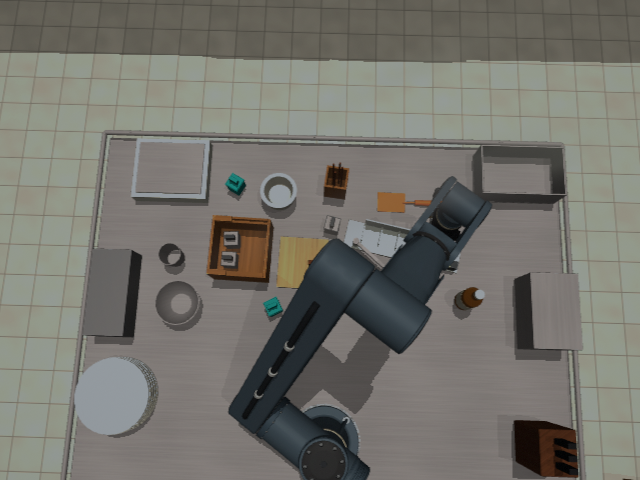

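```bash
python3 -m inch '{"dp":[[0,-1,-15],[0,-1,-30],[0,-1,-38],[0,0,-40],[0,0,-40],[0,0,-28],[0,0,-12],[0,0,0],[0,0,0]],"yaw":[0,0,0,0,0,0,0,0,0]}' 34
python3 - <<'E'
from h import *
import pickle
c=snap("wrist","wrist15.png");pickle.dump(c,open("w15.pkl","wb"))
to((.6,0),.08)
E
```

```text
time_s: 20.25
position: [0.639, -0.0972, 0.2201]
tcp_rot: [[-0.002, 0.979, -0.202], [-0.0, -0.202, -0.979], [-1.0, -0.002, 0.001]]
force: [-0.7, -0.6, 0.7]
opening: 0.391
pos [ 0.6392 -0.0985  0.2204] jaw -11.78 move mm [140.4 -58.2 -88.5] yaw None J6 -6.8
```

View pics/wrist15.png

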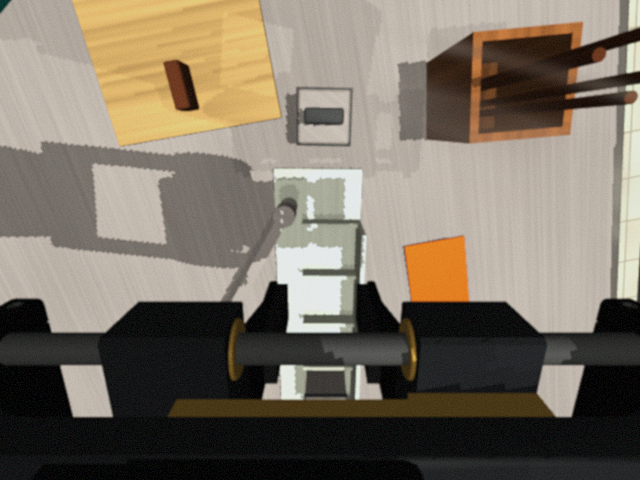

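Run:
```python
import cv2
a=cv2.imread("pics/wrist15.png");cv2.imwrite("pics/w15c.png",cv2.resize(a[70:230,260:380],None,fx=5,fy=3.75,interpolation=cv2.INTER_CUBIC))
```

```text
(no output)
```

View pics/w15c.png

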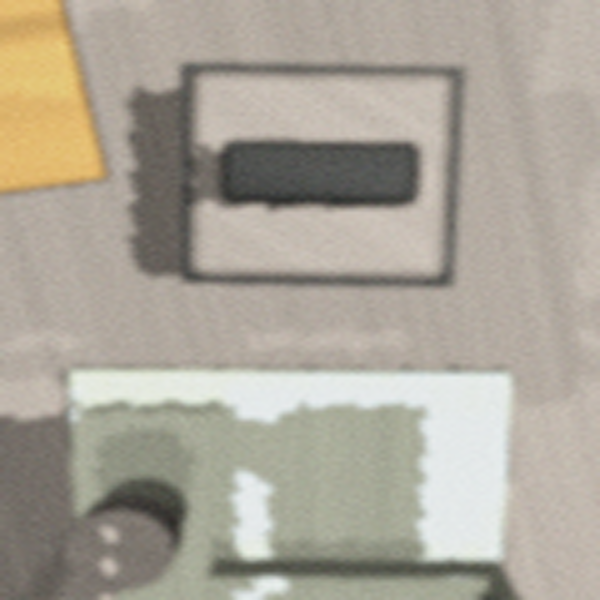

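Run:
```python
from h import *
import pickle
c=pickle.load(open("w15.pkl","rb"))
P=lambda p:(260+p[0]/5-.4,70+p[1]/3.75-.35)
L=[(-.022,.022,.06),(.022,.022,.06),(.022,-.022,.06),(-.022,-.022,.06)]
H=[(-.015,.006,.088),(.015,.006,.088),(.015,-.006,.088),(-.015,-.006,.088)]
for o,l in(([(183,65),(463,67),(450,284),(184,280)],L),([(220,142),(416,142),(416,205),(222,205)],H)):
    x,r=fit([(c,P(p),q) for p,q in zip(o,l)],(.65,0,-.2));print(x.round(4),np.degrees(x[2]).round(1),r.tolist())
to(x[:2],.075,80)
```

```text
[ 0.659  -0.006  -0.2204] -12.6 [[0.6, 0.3], [-0.8, 0.8], [-0.4, -0.7], [0.6, -0.5]]
[ 0.6587 -0.0063 -0.2018] -11.6 [[-0.4, -0.0], [0.6, -0.1], [0.4, 0.0], [-0.5, 0.1]]
pos [ 0.6392 -0.0985  0.2204] jaw -11.78 move mm [145.3   0.5 -94.3] yaw 88.2 J6 -6.8
```

```bash
python3 -m inch '{"dp":[[0,0,-20],[0,0.5,-30],[0,0,-30],[0,0,-14],[0,0,0],[0,0,0],[0,0,0],[0,0,0],[0,0,0],[0,0,0],[0,0,0],[0,0,0],[0,0,0],[0,0,0],[0,0,0],[0,0,0],[0,0,0],[0,0,0],[0,0,0]],"yaw":[0,0,0,0,-7,-7,-7,-7,-7,-7,-7,-7,-7,-7,-7,-7,-6,0,0]}' 34
python3 - <<'E'
from h import *
to((.6588,-.0062),.0745,78)
E
```

```text
time_s: 21.88
position: [0.6592, -0.0077, 0.221]
tcp_rot: [[-0.0, 0.209, 0.978], [-0.0, 0.978, -0.209], [-1.0, -0.001, -0.0]]
force: [0.5, -0.3, -0.2]
opening: 0.392
pos [ 0.6592 -0.0077  0.221 ] jaw 77.95 move mm [146.5   1.4  -0.7] yaw -0.1 J6 -88.3
```

```bash
python3 -m inch '{"dp":[[10,1.4,-0.7],[25,0,0],[30,0,0],[30,0,0],[20,0,0],[10,0,0],[6,0,0],[0,0,0],[0,0,0]],"yaw":[0,0,0,0,0,0,0,0,0]}'
python3 - <<'E'
from h import *
c=snap("wrist","wrist16.png");c=snap("side","side16.png")
to((.6588,-.0062),.0745,78)
import cv2
a=cv2.imread("pics/side16.png")[150:310,220:420];cv2.imwrite("pics/side16c.png",cv2.resize(a,None,fx=3.5,fy=3.5))
E
```

```text
time_s: 22.63
position: [0.6596, -0.0046, 0.0909]
tcp_rot: [[0.002, 0.205, 0.979], [-0.0, 0.979, -0.205], [-1.0, -0.0, 0.002]]
force: [0.1, -0.6, -0.5]
opening: 0.386
pos [ 0.6601 -0.0046  0.0919] jaw 78.21 move mm [17.4 -1.9 -1. ] yaw 0.2 J6 -88.3
```

View pics/wrist16.png

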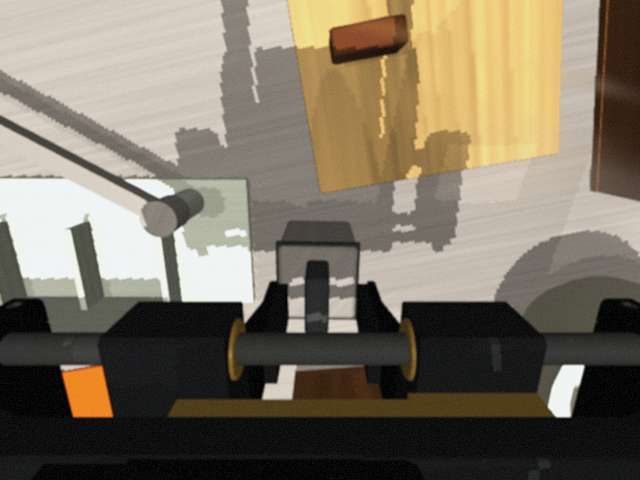

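View pics/side16c.png

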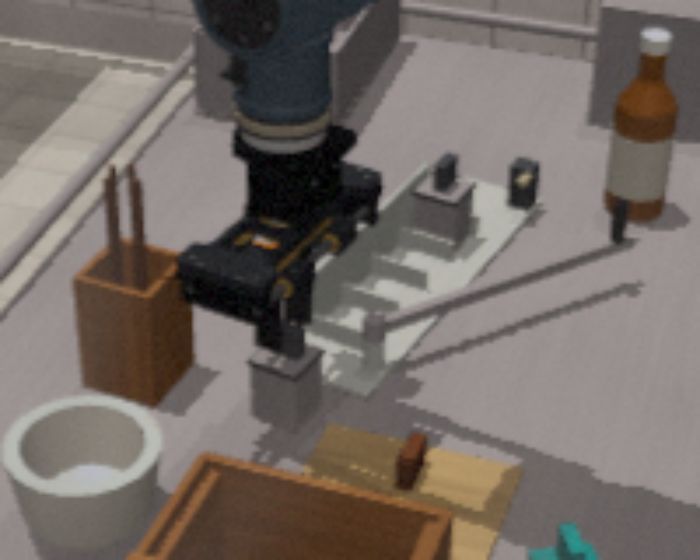

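```bash
python3 -m inch '{"dp":[[6,-1.9,-1],[6,0,0],[5,0,0],[0,0,0],[0,0,0]],"yaw":[0,0,0,0,0]}'
python3 -m inch '{"dp":[[0,0,0],[0,0,0],[0,0,0],[0,0,0],[0,0,0],[0,0,0]],"yaw":[0,0,0,0,0,0]}' 0
python3 -m inch '{"dp":[[-8,0,0],[-20,0,0],[-25,0,0],[-25,0,0],[-20,0,0],[-10,0,0],[0,0,0]],"yaw":[0,0,0,0,0,0,0]}'
python3 - <<'E'
from h import *
to(loc(RK,(0,-.028)),.128,78.3)
E
```

```text
time_s: 23.15
position: [0.6571, -0.0059, 0.0726]
tcp_rot: [[-0.001, 0.204, 0.979], [0.0, 0.979, -0.204], [-1.0, -0.0, -0.001]]
force: [0.5, -0.1, 0.2]
opening: 0.389
time_s: 23.65
position: [0.6576, -0.0061, 0.0733]
tcp_rot: [[0.0, 0.204, 0.979], [-0.0, 0.979, -0.204], [-1.0, -0.0, 0.0]]
force: [-0.1, 0.8, 0.3]
opening: 0.136
time_s: 24.23
position: [0.6591, -0.0062, 0.1843]
tcp_rot: [[0.005, 0.204, 0.979], [-0.001, 0.979, -0.204], [-1.0, 0.0, 0.006]]
force: [-0.2, -0.1, -2.7]
opening: 0.135
pos [ 0.6591 -0.0062  0.1843] jaw 78.23 move mm [  56.3 -241.5    2.8] yaw -0.1 J6 -88.5
```

```bash
python3 -m inch '{"dp":[[0,-12,1],[0,-28,1],[0,-34,0],[0,-36,0],[0,-36,0],[0,-36,0],[0,-32,0],[0,-20,0],[0,-7.5,0],[15,0,0],[20,0,0],[15,0,0],[5,0,0],[0,0,0],[0,0,0]],"yaw":[0,0,0,0,0,0,0,0,0,0,0,0,0,0,0]}'
python3 - <<'E'
from h import *
import pickle
c=snap("wrist","wrist17.png");c=snap("side","side17.png")
to(loc(RK,(-.001,-.028)),.0797,78.3)
import cv2
a=cv2.imread("pics/side17.png")[130:290,250:450];cv2.imwrite("pics/side17c.png",cv2.resize(a,None,fx=3.5,fy=3.5))
E
```

```text
time_s: 25.48
position: [0.6099, -0.2423, 0.1255]
tcp_rot: [[-0.001, 0.204, 0.979], [0.001, 0.979, -0.204], [-1.0, 0.001, -0.002]]
force: [0.1, 0.1, -2.0]
opening: 0.139
pos [ 0.6109 -0.2429  0.1271] jaw 78.25 move mm [47.4  0.1  0.9] yaw -0.1 J6 -109.7
```

View pics/wrist17.png

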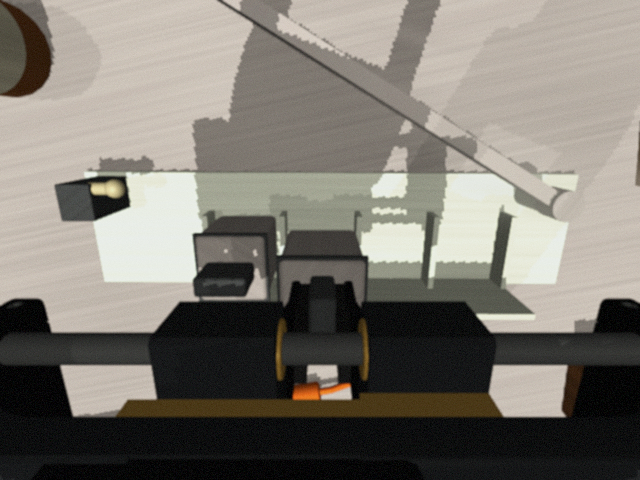

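View pics/side17c.png

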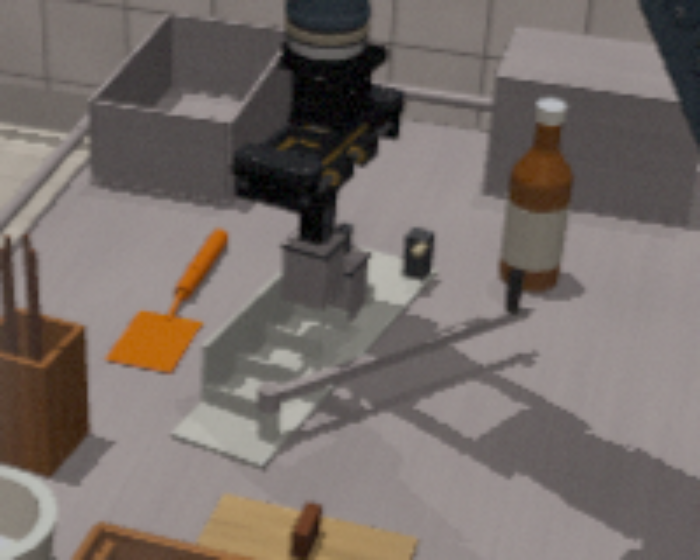

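```bash
python3 -m inch '{"dp":[[8,0,0.5],[10,0,0],[10,0,0],[8,0,0],[5,0,0],[3,0,0],[2.5,0,0],[0,0,0],[0,0,0]],"yaw":[0,0,0,0,0,0,0,0,0]}'
python3 - <<'E'
from h import *
to(loc(RK,(-.001,-.028)),.0797,78.3)
E
```

```text
time_s: 26.33
position: [0.611, -0.2432, 0.0799]
tcp_rot: [[0.001, 0.204, 0.979], [-0.0, 0.979, -0.204], [-1.0, -0.0, 0.001]]
force: [0.0, -0.1, -2.2]
opening: 0.137
pos [ 0.611  -0.2432  0.0799] jaw 78.22 move mm [0.2 0.3 0.8] yaw -0.1 J6 -109.6
```

```bash
python3 -m inch '{"dp":[[0.8,0,0],[0,0,0],[0,0,0]],"yaw":[0,0,0]}'
python3 -m inch '{"dp":[[0,0,0],[0,0,0],[0,0,0],[0,0,0],[0,0,0]],"yaw":[0,0,0,0,0]}' 24
python3 -m inch '{"dp":[[-10,0,0],[-20,0,0],[-30,0,0],[-30,0,0],[-30,0,0],[-20,0,0],[0,0,0]],"yaw":[0,0,0,0,0,0,0]}'
python3 - <<'E'
from h import *
c=snap("wrist","wrist18.png");c=snap("side","side18.png")
to((.58,.2),.24,-2)
import cv2
a=cv2.imread("pics/side18.png")[130:290,250:450];cv2.imwrite("pics/side18c.png",cv2.resize(a,None,fx=3.5,fy=3.5))
E
```

```text
time_s: 26.58
position: [0.6111, -0.2433, 0.0793]
tcp_rot: [[0.001, 0.204, 0.979], [-0.001, 0.979, -0.204], [-1.0, -0.001, 0.001]]
force: [0.2, -0.8, -0.8]
opening: 0.139
time_s: 27.0
position: [0.6107, -0.243, 0.0791]
tcp_rot: [[0.0, 0.204, 0.979], [-0.0, 0.979, -0.204], [-1.0, -0.0, 0.0]]
force: [-0.2, -0.4, -0.5]
opening: 0.27
time_s: 27.58
position: [0.6136, -0.2446, 0.2257]
tcp_rot: [[0.01, 0.204, 0.979], [-0.006, 0.979, -0.204], [-1.0, -0.004, 0.011]]
force: [0.2, -0.1, 0.4]
opening: 0.275
pos [ 0.6109 -0.2431  0.2204] jaw 78.23 move mm [ -20.2  427.4 -120.7] yaw 80.2 J6 -109.6
```

View pics/wrist18.png

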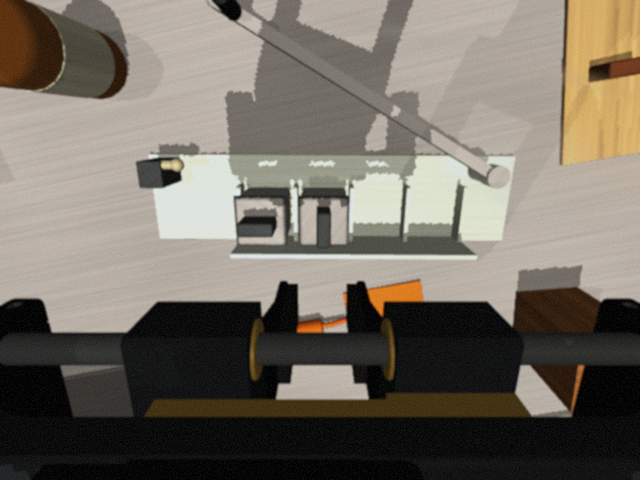

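View pics/side18c.png

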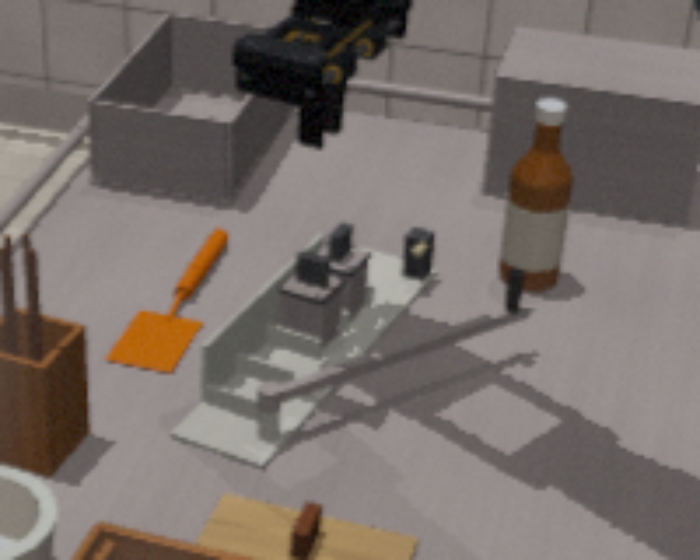

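```bash
python3 -m inch '{"dp":[[-5,0,0],[0,0,0],[0,0,0],[0,0,0],[0,0,0],[0,0,0],[0,0,0],[0,0,0],[0,0,0],[0,0,0],[0,0,0],[0,0,0],[0,0,0]],"yaw":[7,7,7,7,7,7,7,7,7,7,7,3.2,0]}' 30
python3 -m inch '{"dp":[[0,-3,-15],[0,-5,-30],[0,-6,-36],[0,-6,-36],[0,-6,-36],[0,-6,-36],[0,-6,-36],[0,-6,-36],[0,-6,-36],[0,-6,-36],[0,-6,-36],[0,-6,-36],[0,-6,-36],[0,-6,-36],[0,-6,-33],[0,-6,-25],[0,-4,-15],[0,-2,-5],[0,0,0],[0,0,0]],"yaw":[0,0,0,0,0,0,0,0,0,0,0,0,0,0,0,0,0,0,0,0]}' 30
python3 - <<'E'
from h import *
to((.5368,.3113),.0808,-2)
E
```

```text
time_s: 28.77
position: [0.6095, -0.2423, 0.2217]
tcp_rot: [[-0.004, 0.999, -0.035], [0.002, -0.035, -0.999], [-1.0, -0.004, -0.002]]
force: [-1.0, -0.6, -0.4]
opening: 0.347
time_s: 30.43
position: [0.5311, 0.3148, 0.2235]
tcp_rot: [[-0.001, 0.999, -0.033], [-0.001, -0.033, -0.999], [-1.0, -0.001, 0.001]]
force: [0.6, -0.6, 0.7]
opening: 0.344
pos [0.5311 0.3148 0.2235] jaw -1.9 move mm [142.7   6.    3.1] yaw 0.1 J6 22.2
```

```bash
python3 -m inch '{"dp":[[10,6,3],[25,0,0],[30,0,0],[30,0,0],[20,0,0],[10,0,0],[5,0,0],[0,0,0],[0,0,0]],"yaw":[0,0,0,0,0,0,0,0,0]}'
python3 - <<'E'
from h import *
c=snap("wrist","wrist19.png")
to((.5368,.3113),.0808,-2)
E
```

```text
time_s: 31.18
position: [0.5389, 0.3116, 0.0947]
tcp_rot: [[0.002, 0.999, -0.035], [0.001, -0.035, -0.999], [-1.0, 0.002, -0.001]]
force: [-0.2, 0.7, 0.2]
opening: 0.347
pos [0.5391 0.3119 0.0952] jaw -2.01 move mm [14.4 -2.3  0.7] yaw -0.0 J6 21.8
```

View pics/wrist19.png

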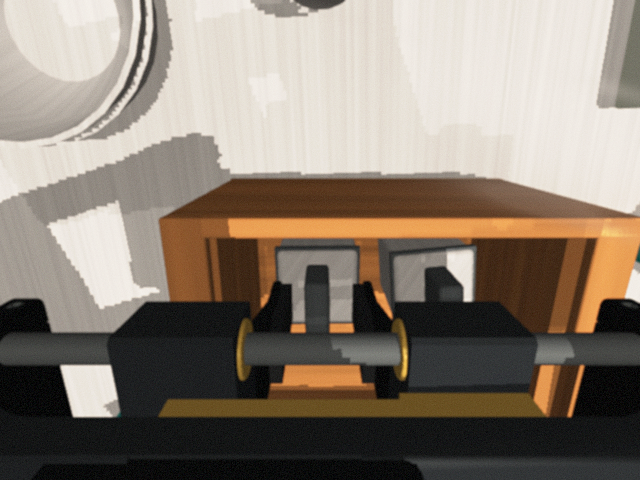

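```bash
python3 -m inch '{"dp":[[5,-2.3,0.7],[6,0,0],[3.3,0,0],[0,0,0],[0,0,0]],"yaw":[0,0,0,0,0]}'
python3 -m inch '{"dp":[[0,0,0],[0,0,0],[0,0,0],[0,0,0],[0,0,0],[0,0,0]],"yaw":[0,0,0,0,0,0]}' 0
python3 -m inch '{"dp":[[-8,0,0],[-20,0,0],[-25,0,0],[-30,0,0],[-30,0,0],[-22,0,0],[-8,0,0],[0,0,0],[0,0,0]],"yaw":[0,0,0,0,0,0,0,0,0]}'
python3 - <<'E'
from h import *
c=snap("wrist","wrist20.png")
to(loc(RK,(-.001,.028)),.2,-11.7)
E
```

```text
time_s: 31.65
position: [0.5352, 0.3113, 0.0794]
tcp_rot: [[-0.0, 0.999, -0.034], [-0.0, -0.034, -0.999], [-1.0, -0.0, 0.0]]
force: [1.0, -0.2, 0.5]
opening: 0.345
time_s: 32.15
position: [0.5357, 0.3113, 0.0797]
tcp_rot: [[0.0, 0.999, -0.035], [0.0, -0.035, -0.999], [-1.0, 0.0, -0.0]]
force: [0.6, 0.2, 0.6]
opening: 0.134
time_s: 32.9
position: [0.5346, 0.311, 0.2219]
tcp_rot: [[-0.002, 0.999, -0.034], [-0.001, -0.034, -0.999], [-1.0, -0.002, 0.001]]
force: [-0.7, -0.6, -2.5]
opening: 0.135
pos [0.534  0.3108 0.2209] jaw -1.98 move mm [ 21.2 106.4 495.5] yaw 9.7 J6 21.8
```

View pics/wrist20.png

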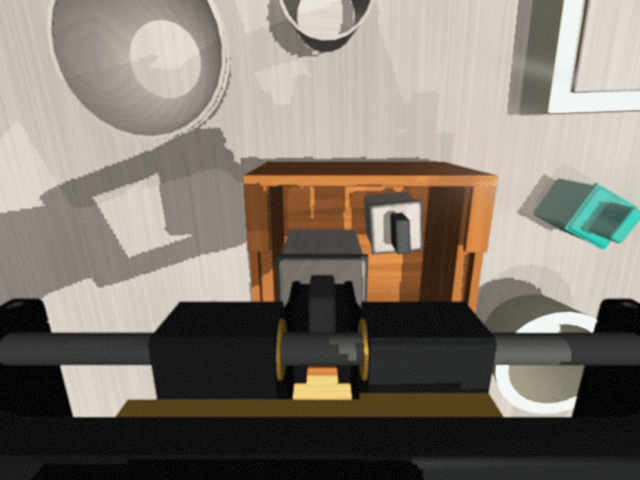

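```bash
python3 -m inch '{"dp":[[0,3,15],[0,7,30],[0,8,36],[0,8,36],[0,8,36],[0,8,36],[0,8,36],[0,8,36],[0,8,36],[0,8,36],[0,8,36],[0,8,36],[0,8,36],[0,7,30],[0,3,18],[0,0,6],[0,0,0],[0,0,0],[0,0,0]],"yaw":[0,0,0,0,0,0,0,0,0,0,0,0,0,0,0,0,4.8,4.9,0]}'
python3 - <<'E'
from h import *
to(loc(RK,(-.0005,.0285)),.127,-11.7)
E
```

```text
time_s: 34.53
position: [0.625, -0.1857, 0.2214]
tcp_rot: [[-0.003, 0.979, -0.203], [0.002, -0.203, -0.979], [-1.0, -0.004, -0.002]]
force: [1.1, -0.3, -3.8]
opening: 0.134
pos [ 0.625  -0.1857  0.2214] jaw -11.73 move mm [94.4 -0.4  2.5] yaw -0.0 J6 -14.7
```

```bash
python3 -m inch '{"dp":[[10,0,2.5],[25,0,0],[25,0,0],[20,0,0],[10,0,0],[4,0,0],[0,0,0],[0,0,0]],"yaw":[0,0,0,0,0,0,0,0]}'
python3 - <<'E'
from h import *
import pickle
c=snap("wrist","wrist21.png");pickle.dump(c,open("w21.pkl","wb"))
to(loc(RK,(-.0005,.0285)),.0803,-11.7)
import cv2
a=cv2.imread("pics/wrist21.png");cv2.imwrite("pics/w21c.png",cv2.resize(a[60:300,200:440],None,fx=2.5,fy=2.5,interpolation=cv2.INTER_CUBIC))
E
```

```text
time_s: 35.2
position: [0.6265, -0.1896, 0.1293]
tcp_rot: [[0.001, 0.979, -0.201], [-0.001, -0.201, -0.979], [-1.0, 0.001, 0.0]]
force: [0.3, -0.8, -3.0]
opening: 0.133
pos [ 0.6268 -0.1899  0.1299] jaw -11.64 move mm [49.6 -3.5 -1.5] yaw 0.1 J6 -15.0
```

View pics/w21c.png

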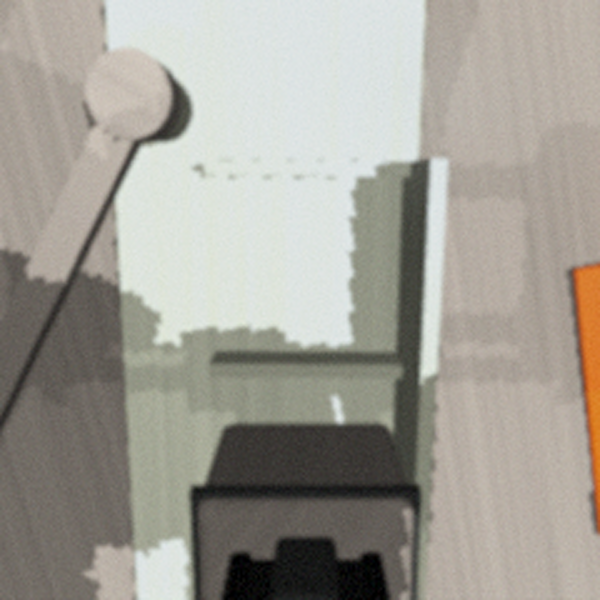

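```bash
python3 -m inch '{"dp":[[6,-3.5,-1.7],[10,0,0],[10,0,0],[10,0,0],[6,0,0],[3,0,0],[2,0,0],[2,0,0],[0.5,0,0],[0,0,0],[0,0,0]],"yaw":[0,0,0,0,0,0,0,0,0,0,0]}'
python3 -m inch '{"dp":[[0,0,0],[0,0,0],[0,0,0],[0,0,0],[0,0,0]],"yaw":[0,0,0,0,0]}' 26
python3 -m inch '{"dp":[[-10,0,0],[-20,0,0],[-30,0,0],[-30,0,0],[-30,0,0],[-20,0,0],[0,0,0],[0,0,0]],"yaw":[0,0,0,0,0,0,0,0]}'
python3 - <<'E'
from h import *
c=snap("wrist","wrist22.png");c=snap("side","side22.png");c=snap("top","top22.png")
to((.6009,.308),.22,2.5)
import cv2
a=cv2.imread("pics/side22.png")[130:290,250:450];cv2.imwrite("pics/side22c.png",cv2.resize(a,None,fx=3.5,fy=3.5))
E
```

```text
time_s: 36.17
position: [0.6229, -0.1873, 0.0797]
tcp_rot: [[0.001, 0.979, -0.202], [-0.0, -0.202, -0.979], [-1.0, 0.001, 0.0]]
force: [-0.1, -0.2, 0.2]
opening: 0.137
time_s: 36.58
position: [0.6229, -0.1874, 0.0793]
tcp_rot: [[0.001, 0.979, -0.202], [-0.0, -0.202, -0.979], [-1.0, 0.001, 0.0]]
force: [0.4, -0.4, -0.5]
opening: 0.288
time_s: 37.25
position: [0.6234, -0.1875, 0.2213]
tcp_rot: [[0.004, 0.979, -0.202], [-0.002, -0.202, -0.979], [-1.0, 0.004, 0.001]]
force: [-0.1, -0.9, -0.2]
opening: 0.299
pos [ 0.6216 -0.1867  0.2176] jaw -11.68 move mm [  -1.6 -120.4 -480.3] yaw -14.2 J6 -14.9
```

View pics/side22c.png

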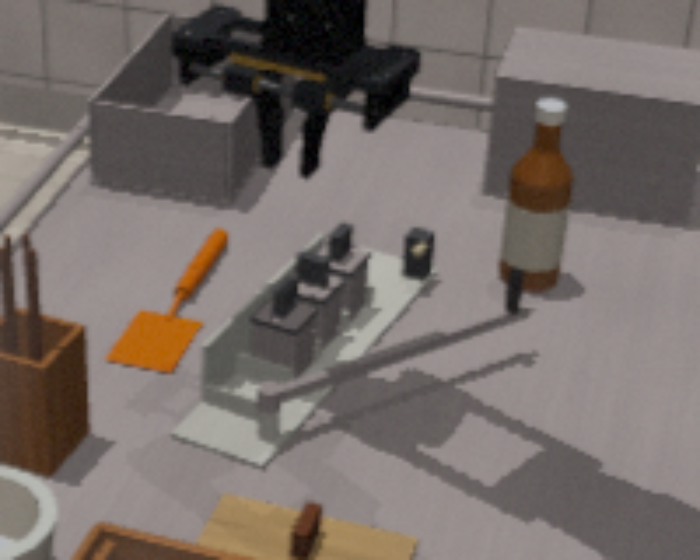

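View pics/wrist22.png

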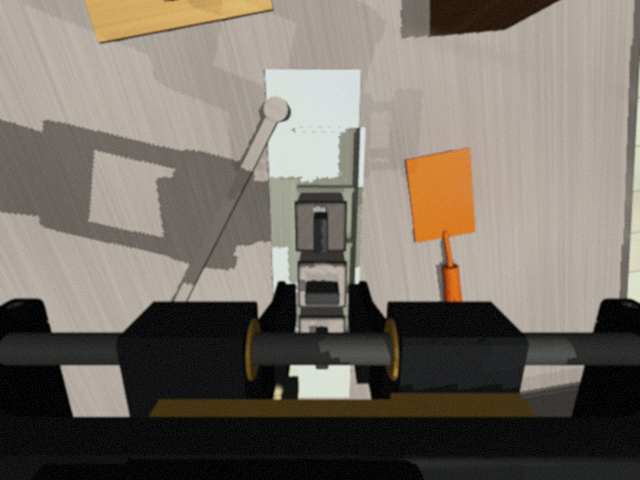

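View pics/top22.png

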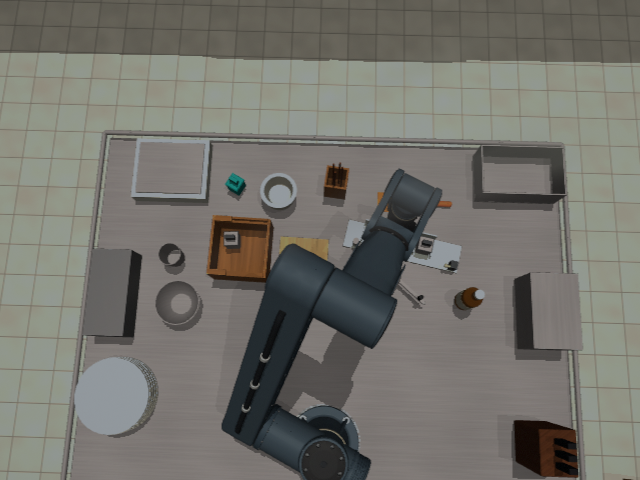

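```bash
python3 -m inch '{"dp":[[0,-4,-15],[0,-8,-30],[0,-9,-36],[0,-9,-36],[0,-9,-36],[0,-9,-36],[0,-9,-36],[0,-9,-36],[0,-9,-36],[0,-9,-36],[0,-9,-36],[0,-9,-36],[0,-8,-33],[0,-6,-24],[0,-4,-14],[0,0,-4],[0,0,0],[0,0,0],[0,0,0]],"yaw":[0,0,0,0,0,0,0,0,0,0,0,0,0,0,0,0,-7.1,-7.1,0]}' 30
python3 - <<'E'
from h import *
import pickle
c=snap("wrist","wrist23.png");pickle.dump(c,open("w23.pkl","wb"))
to((.6009,.308),.0805,2.5)
import cv2
a=cv2.imread("pics/wrist23.png");cv2.imwrite("pics/w23c.png",cv2.resize(a[160:320,240:420],None,fx=4,fy=3.5,interpolation=cv2.INTER_CUBIC))
E
```

```text
time_s: 38.98
position: [0.602, 0.3059, 0.2184]
tcp_rot: [[-0.002, 0.999, 0.045], [-0.001, 0.045, -0.999], [-1.0, -0.002, 0.001]]
force: [-0.0, -0.5, 0.0]
opening: 0.344
pos [0.6021 0.3059 0.2185] jaw 2.31 move mm [138.   -0.9  -2.3] yaw -0.2 J6 15.2
```

View pics/wrist23.png

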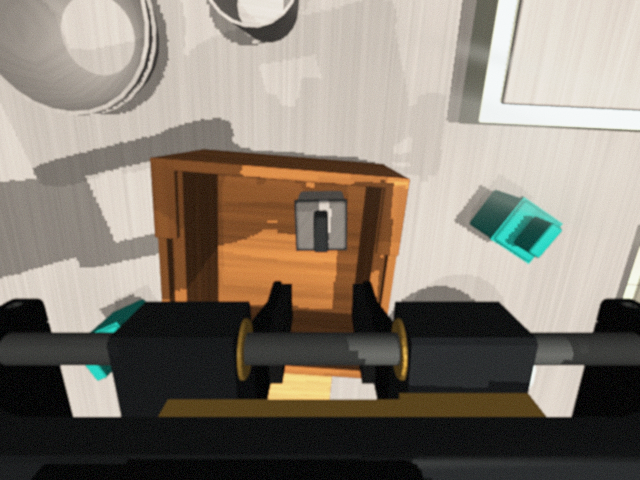

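```bash
python3 -m inch '{"dp":[[10,-0.9,-2.3],[25,0,0],[30,0,0],[25,0,0],[18,0,0],[10,0,0],[6,0,0],[0,0,0],[0,0,0],[0,0,0]],"yaw":[0,0,0,0,0,0,0,0,0,0]}'
python3 - <<'E'
from h import *
c=snap("wrist","wrist24.png")
to((.6009,.308),.0800,2.5)
E
```

```text
time_s: 39.87
position: [0.6024, 0.3097, 0.0966]
tcp_rot: [[0.003, 0.999, 0.043], [0.001, 0.043, -0.999], [-1.0, 0.003, -0.001]]
force: [0.1, 0.1, 0.1]
opening: 0.347
pos [0.6024 0.3097 0.0967] jaw 2.5 move mm [16.7 -1.7  1.6] yaw 0.0 J6 15.3
```

View pics/wrist24.png

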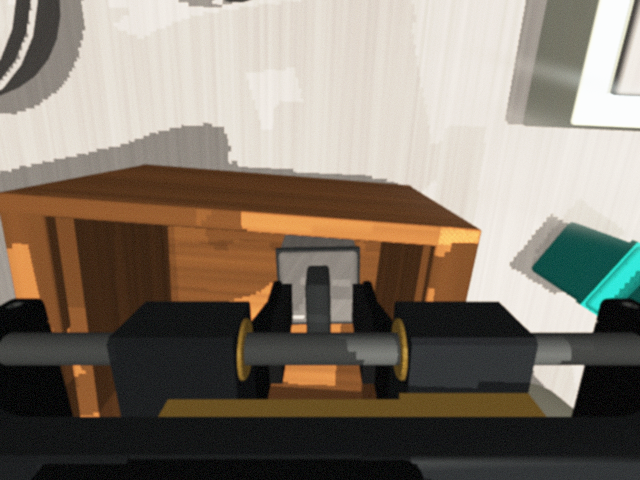

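```bash
python3 -m inch '{"dp":[[6,-1.7,1.6],[6,0,0],[4.5,0,0],[0,0,0],[0,0,0]],"yaw":[0,0,0,0,0]}'
python3 -m inch '{"dp":[[0,0,0],[0,0,0],[0,0,0],[0,0,0],[0,0,0],[0,0,0]],"yaw":[0,0,0,0,0,0]}' 0
python3 -m inch '{"dp":[[-8,0,0],[-20,0,0],[-25,0,0],[-30,0,0],[-30,0,0],[-22,0,0],[-8,0,0],[0,0,0],[0,0,0]],"yaw":[0,0,0,0,0,0,0,0,0]}'
python3 - <<'E'
from h import *
c=snap("wrist","wrist25.png")
to(loc(RK,(-.0005,.0842)),.22,-11.7)
E
```

```text
time_s: 40.33
position: [0.5995, 0.3076, 0.0782]
tcp_rot: [[-0.001, 0.999, 0.044], [-0.0, 0.044, -0.999], [-1.0, -0.001, 0.0]]
force: [0.3, -0.0, -0.6]
opening: 0.347
time_s: 40.83
position: [0.5998, 0.3077, 0.0786]
tcp_rot: [[0.0, 0.999, 0.044], [0.0, 0.044, -0.999], [-1.0, 0.0, -0.0]]
force: [-0.5, 0.8, -1.2]
opening: 0.135
time_s: 41.58
position: [0.5989, 0.3075, 0.221]
tcp_rot: [[-0.001, 0.999, 0.044], [-0.0, 0.044, -0.999], [-1.0, -0.001, 0.0]]
force: [0.1, -0.3, -3.5]
opening: 0.139
pos [0.5984 0.3072 0.2198] jaw 2.52 move mm [2.000e-01 1.730e+01 4.417e+02] yaw 14.2 J6 15.2
```

View pics/wrist25.png

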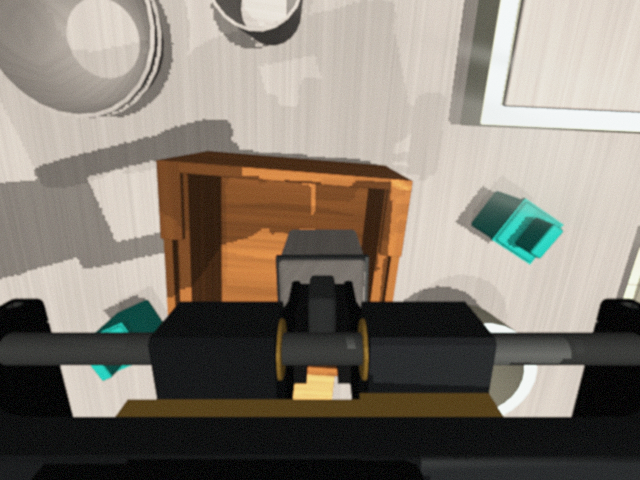

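```bash
python3 -m inch '{"dp":[[0,1,15],[0,1,30],[0,1,36],[0,2,36],[0,2,36],[0,2,36],[0,2,36],[0,2,36],[0,2,36],[0,1,36],[0,1,36],[0,1,34],[0,0,24],[0,0,12],[0,0,2],[0,0,0],[0,0,0],[0,0,0]],"yaw":[0,0,0,0,0,0,0,0,0,0,0,0,0,0,0,7.1,7.1,0]}'
python3 - <<'E'
from h import *
to(loc(RK,(-.0005,.0845)),.127,-11.7)
E
```

```text
time_s: 43.13
position: [0.6363, -0.1303, 0.2206]
tcp_rot: [[-0.002, 0.979, -0.203], [0.002, -0.203, -0.979], [-1.0, -0.003, -0.001]]
force: [0.5, 0.7, -2.3]
opening: 0.133
pos [ 0.6363 -0.1303  0.2206] jaw -11.73 move mm [93.6 -0.3  3. ] yaw -0.0 J6 -9.7
```

```bash
python3 -m inch '{"dp":[[10,-2,2],[25,0,0],[25,0,0],[20,0,0],[10,0,0],[4,0,0],[0,0,0],[0,0,0]],"yaw":[0,0,0,0,0,0,0,0]}'
python3 - <<'E'
from h import *
c=snap("wrist","wrist26.png")
to(loc(RK,(-.0005,.0843)),.0795,-11.7)
import cv2
a=cv2.imread("pics/wrist26.png");cv2.imwrite("pics/w26c.png",cv2.resize(a[60:300,200:440],None,fx=2.5,fy=2.5,interpolation=cv2.INTER_CUBIC))
E
```

```text
time_s: 43.8
position: [0.6354, -0.1336, 0.1283]
tcp_rot: [[0.001, 0.98, -0.201], [-0.0, -0.201, -0.98], [-1.0, 0.001, 0.0]]
force: [0.4, 0.4, -2.7]
opening: 0.134
pos [ 0.6358 -0.1338  0.1289] jaw -11.63 move mm [49.4 -0.9 -0.5] yaw 0.1 J6 -10.1
```

View pics/w26c.png

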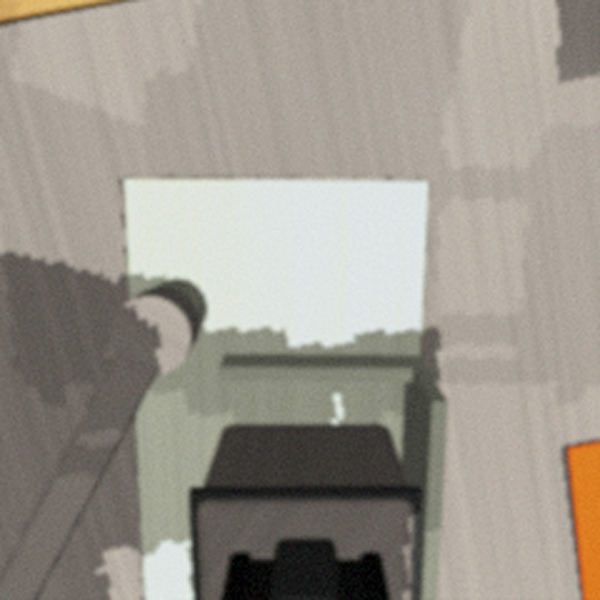

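```bash
python3 -m inch '{"dp":[[6,-0.9,-0.8],[10,0,0],[10,0,0],[10,0,0],[6,0,0],[3,0,0],[2,0,0],[2,0,0],[0.5,0,0],[0,0,0],[0,0,0]],"yaw":[0,0,0,0,0,0,0,0,0,0,0]}'
python3 -m inch '{"dp":[[0,0,0],[0,0,0],[0,0,0],[0,0,0],[0,0,0]],"yaw":[0,0,0,0,0]}' 26
python3 -m inch '{"dp":[[-10,0,0],[-20,0,0],[-30,0,0],[-30,0,0],[-30,0,0],[-20,0,0],[0,0,0],[0,0,0]],"yaw":[0,0,0,0,0,0,0,0]}'
python3 - <<'E'
from h import *
c=snap("wrist","wrist27.png");c=snap("side","side27.png")
import cv2
a=cv2.imread("pics/side27.png")[130:290,250:450];cv2.imwrite("pics/side27c.png",cv2.resize(a,None,fx=3.5,fy=3.5))
E
```

```text
time_s: 44.77
position: [0.6342, -0.1327, 0.0786]
tcp_rot: [[0.0, 0.979, -0.202], [-0.0, -0.202, -0.979], [-1.0, 0.001, 0.0]]
force: [-0.7, 0.3, -0.1]
opening: 0.133
time_s: 45.18
position: [0.6342, -0.1327, 0.0783]
tcp_rot: [[0.001, 0.979, -0.202], [-0.0, -0.202, -0.979], [-1.0, 0.001, 0.0]]
force: [0.2, 0.2, 0.8]
opening: 0.292
time_s: 45.85
position: [0.6348, -0.1329, 0.2203]
tcp_rot: [[0.004, 0.979, -0.202], [-0.002, -0.202, -0.979], [-1.0, 0.004, 0.001]]
force: [-0.0, 0.4, -0.8]
opening: 0.296
```

View pics/side27c.png

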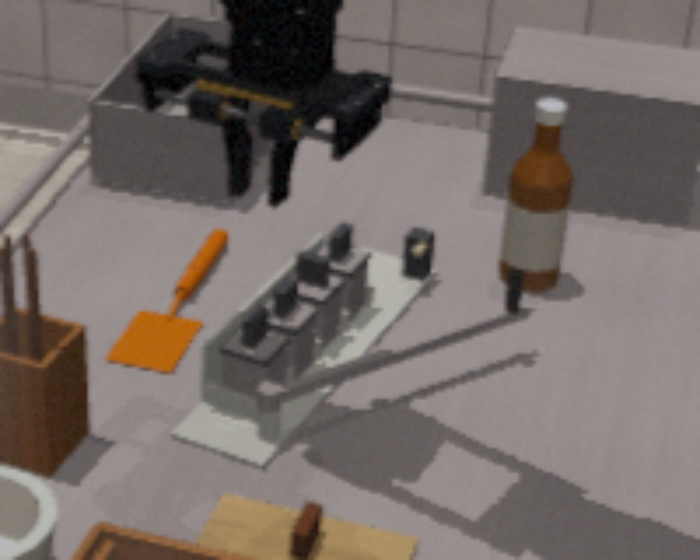

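View pics/wrist27.png

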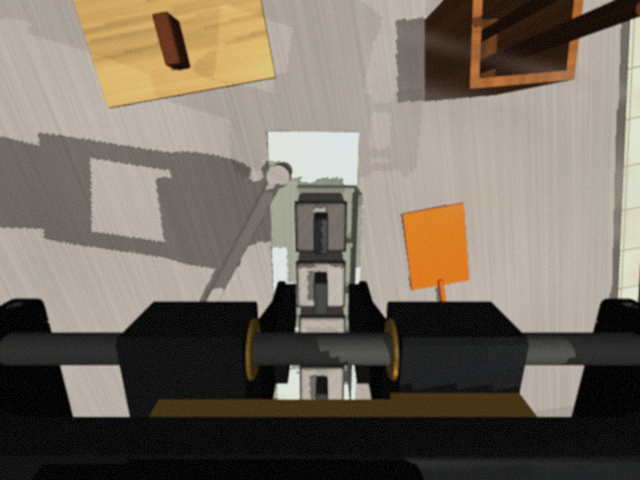

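```bash
python3 -m inch '{"dp":[[-5,-12,13],[0,-24,26],[0,-26,29],[0,-28,31],[0,-28,31],[0,-24,26],[0,-16,17],[0,-8,9],[0,0,0],[0,0,0],[0,0,0],[0,0,0],[0,0,0],[0,0,0],[0,0,0]],"yaw":[0,0,0,0,0,0,0,0,6,6,6,6,6,0,0]}' 26
python3 - <<'E'
from h import *
import pickle
c=snap("wrist","wrist28.png");pickle.dump(c,open("w28.pkl","wb"))
to((.434,-.278),.071,-41.8)
E
```

```text
time_s: 47.2
position: [0.4349, -0.2765, 0.2223]
tcp_rot: [[-0.001, 0.749, -0.663], [0.001, -0.663, -0.749], [-1.0, -0.002, -0.0]]
force: [0.2, 0.0, -0.3]
opening: 0.3
pos [ 0.4349 -0.2766  0.2224] jaw -41.51 move mm [151.4   0.5   1.7] yaw 0.3 J6 -3.4
```

View pics/wrist28.png

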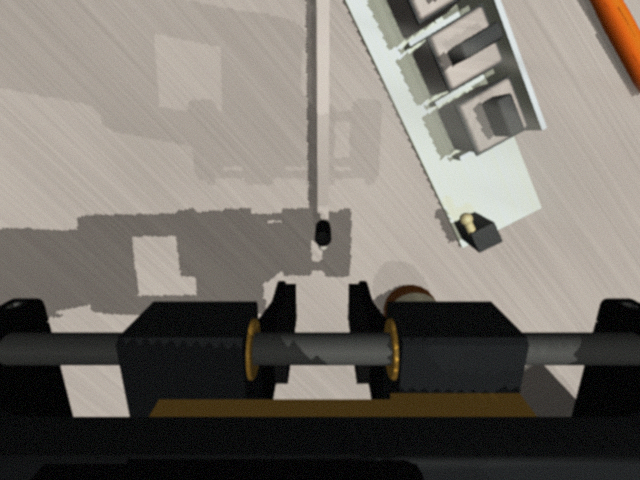

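Run:
```python
from h import *
import pickle
c=pickle.load(open("w28.pkl","rb"))
k=ray(c,322.5,237,.092);print(k)
h=loc(RK,(-.04,.128));print(h,np.hypot(*(k[:2]-h)),np.degrees(np.arctan2(*(k[:2]-h)[::-1])), np.radians(-101.7-np.degrees(np.arctan2(*(k[:2]-h)[::-1]))))
to(k[:2],.071,-41.5)
print(loc(RK,(-.04,-.134)))
import cv2
a=cv2.imread("pics/wrist28.png");cv2.imwrite("pics/w28c.png",cv2.resize(a[190:310,260:440],None,fx=4,fy=4,interpolation=cv2.INTER_CUBIC))
```

```text
[ 0.43387482 -0.27732466  0.092     ]
[ 0.60528786 -0.08234799] 0.2596118910661494 -131.3202022004323 0.516970053504013
pos [ 0.4349 -0.2766  0.2224] jaw -41.51 move mm [151.4  -0.    1.3] yaw -0.0 J6 -3.4
[ 0.55215759 -0.33890436]
```

View pics/w28c.png

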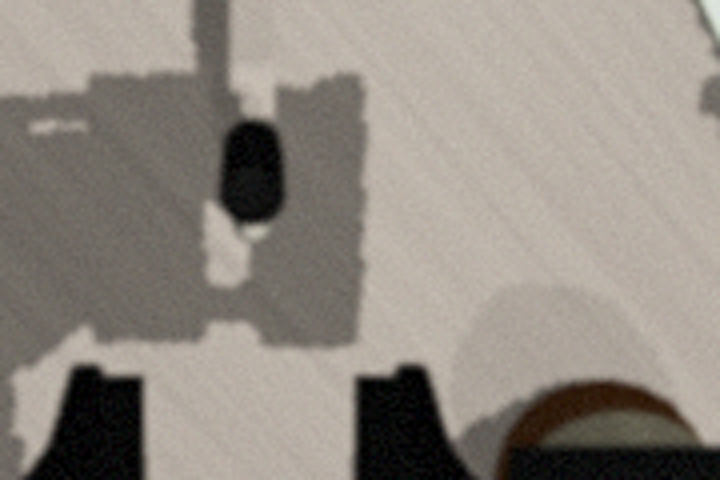

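```bash
python3 -m inch '{"dp":[[10,0,1.3],[25,0,0],[30,0,0],[30,0,0],[25,0,0],[15,0,0],[10,0,0],[4,0,0],[0,0,0],[0,0,0]],"yaw":[0,0,0,0,0,0,0,0,0,0]}' 26
python3 - <<'E'
from h import *
c=snap("wrist","wrist29.png");c=snap("side","side29.png")
to((.4339,-.2773),.071,-41.5)
import cv2
a=cv2.imread("pics/side29.png")[130:290,250:450];cv2.imwrite("pics/side29c.png",cv2.resize(a,None,fx=3.5,fy=3.5))
E
```

```text
time_s: 48.08
position: [0.4344, -0.2785, 0.0747]
tcp_rot: [[0.001, 0.747, -0.664], [-0.001, -0.664, -0.747], [-1.0, 0.001, 0.0]]
force: [-0.3, -0.1, 1.1]
opening: 0.298
pos [ 0.4346 -0.2787  0.0752] jaw -41.65 move mm [ 4.2 -1.5 -0.6] yaw -0.2 J6 -3.4
```

View pics/side29c.png

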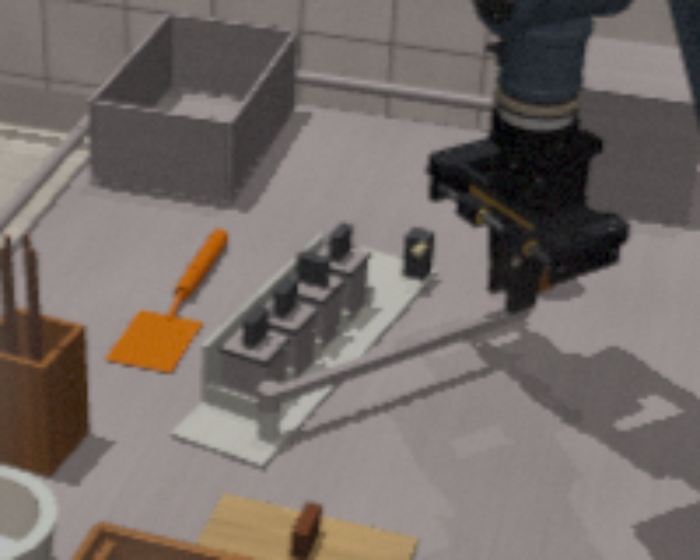

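View pics/wrist29.png

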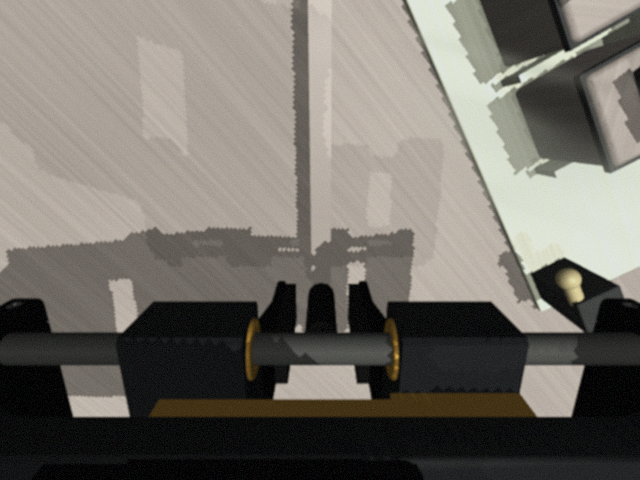

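```bash
python3 -m inch '{"dp":[[0,6,-0.2],[0,11,-0.2],[0,11,-0.2],[0,11,-0.2],[0,11,-0.2],[0,11,-0.2],[0,11,-0.2],[0,11,-0.2],[0,11,-0.2],[0,11,-0.2],[0,6,0],[0,0,0]],"yaw":[-1.2,-2.4,-2.4,-2.4,-2.4,-2.4,-2.4,-2.4,-2.4,-2.4,-1.2,0]}'
python3 - <<'E'
from h import *
c=snap("wrist","wrist30.png");c=snap("side","side30.png")
to(loc(RK,(-.04,-.134)),.075,-11.7)
import cv2
a=cv2.imread("pics/side30.png")[130:290,250:450];cv2.imwrite("pics/side30c.png",cv2.resize(a,None,fx=3.5,fy=3.5))
E
```

```text
time_s: 49.18
position: [0.5314, -0.334, 0.075]
tcp_rot: [[0.003, 0.953, -0.303], [-0.002, -0.303, -0.953], [-1.0, 0.003, 0.001]]
force: [0.5, 0.2, -0.2]
opening: 0.301
pos [ 0.5296 -0.3329  0.0745] jaw -17.69 move mm [-0.5 23.3 -1.1] yaw -6.0 J6 -24.7
```

View pics/side30c.png

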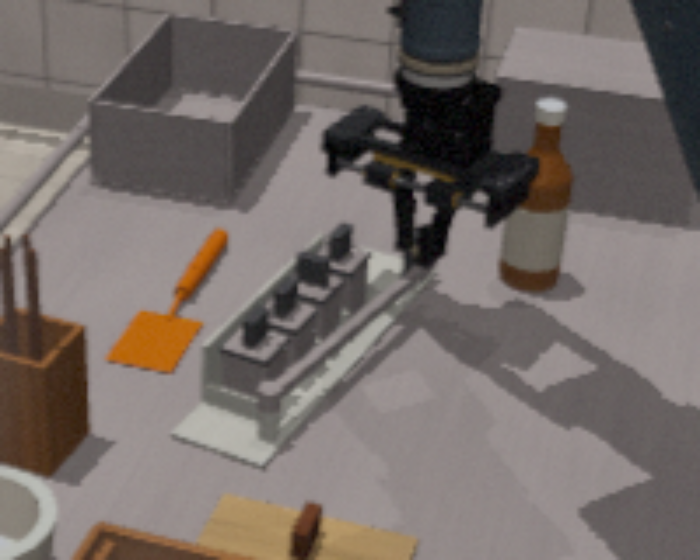

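View pics/wrist30.png

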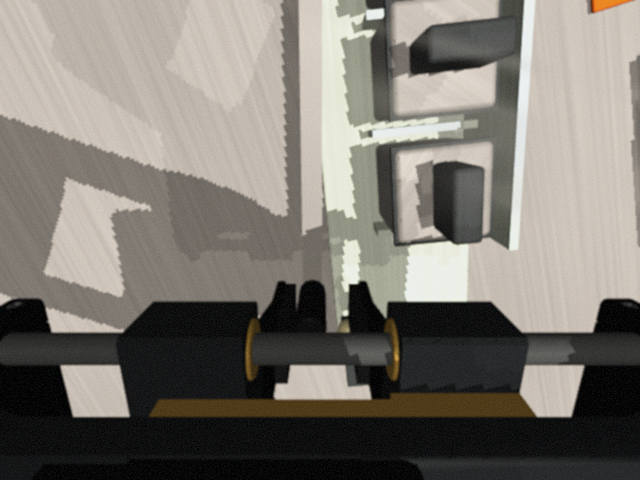

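```bash
python3 -m inch '{"dp":[[0,5,-0.2],[0,6,-0.2],[0,6,-0.2],[0,5,0],[0,0,0]],"yaw":[-1.5,-1.5,-1.5,-1.5,0]}'
python3 -m inch '{"dp":[[0,2,0],[0,2,0],[0,2,0],[0,0,0]],"yaw":[0,0,0,0]}'
python3 -m inch '{"dp":[[0,1.5,0],[0,1.5,0],[0,0,0],[0,0,0]],"yaw":[0,0,0,0]}'
python3 - <<'E'
from h import *
c=snap("wrist","wrist31.png");c=snap("side","side31.png")
to(loc(RK,(-.04,-.134)),.075,-11.7)
E
```

```text
time_s: 49.7
position: [0.5513, -0.3383, 0.0742]
tcp_rot: [[-0.0, 0.98, -0.2], [-0.0, -0.2, -0.98], [-1.0, -0.0, 0.0]]
force: [0.2, -0.1, -0.1]
opening: 0.294
time_s: 50.03
position: [0.5576, -0.3396, 0.0742]
tcp_rot: [[0.001, 0.979, -0.202], [-0.001, -0.202, -0.979], [-1.0, 0.001, 0.0]]
force: [0.3, 0.3, -0.8]
opening: 0.299
time_s: 50.37
position: [0.558, -0.3395, 0.074]
tcp_rot: [[-0.004, 0.979, -0.202], [0.001, -0.202, -0.979], [-1.0, -0.004, -0.001]]
force: [-4.5, -0.3, 1.9]
opening: 0.3
pos [ 0.558  -0.3395  0.074 ] jaw -11.65 move mm [-1.  -5.9  0.6] yaw 0.1 J6 -29.4
```

View pics/wrist31.png

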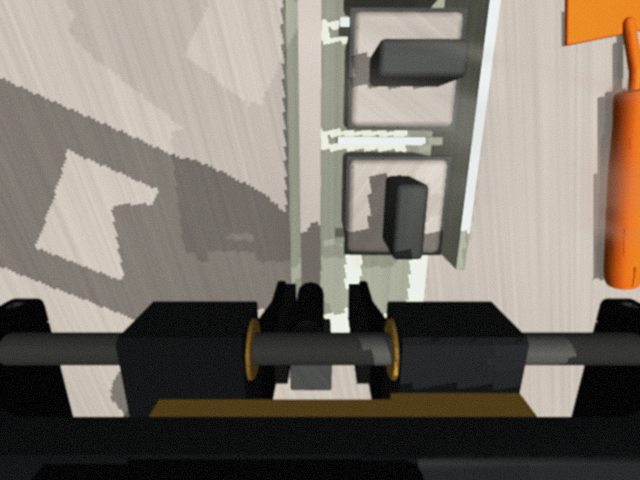

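```bash
python3 -m inch '{"dp":[[0,1.5,0],[0,1.5,0],[0,0,0],[0,0,0]],"yaw":[0,0,0,0]}'
python3 -m inch '{"dp":[[0,1.5,0],[0,1.5,0],[0,0,0],[0,0,0]],"yaw":[0,0,0,0]}'
```

```text
time_s: 50.8
position: [0.5583, -0.3396, 0.0737]
tcp_rot: [[-0.01, 0.98, -0.201], [0.004, -0.201, -0.98], [-1.0, -0.01, -0.001]]
force: [-11.2, -0.0, 5.6]
opening: 0.302
time_s: 51.13
position: [0.5585, -0.3396, 0.0736]
tcp_rot: [[-0.016, 0.98, -0.2], [0.006, -0.2, -0.98], [-1.0, -0.017, -0.002]]
force: [-16.2, -0.2, 8.1]
opening: 0.301
```

```bash
python3 -m inch '{"dp":[[0,-4,0],[0,-4,0],[0,-4,0],[0,-2,0],[0,0,0],[0,0,0]],"yaw":[0,0,0,0,0,0]}'
python3 - <<'E'
from h import *
to(loc(RK,(-.04,-.134)),.075,-11.7)
c=snap("wrist","wrist32.png")
E
```

```text
time_s: 51.63
position: [0.5525, -0.3385, 0.0742]
tcp_rot: [[0.001, 0.979, -0.202], [-0.0, -0.202, -0.979], [-1.0, 0.001, 0.0]]
force: [0.2, 0.2, -0.4]
opening: 0.3
pos [ 0.5525 -0.3385  0.0742] jaw -11.67 move mm [-0.8 -0.2  0.5] yaw 0.0 J6 -29.7
```

View pics/wrist32.png

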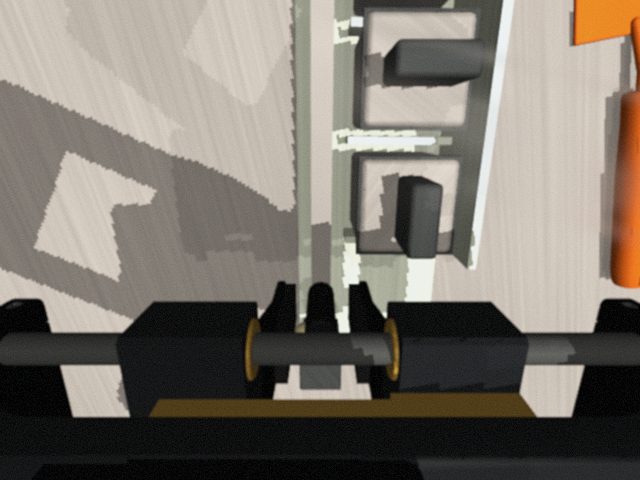

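```bash
python3 -m inch '{"dp":[[-8,0,0],[-20,0,0],[-30,0,0],[-30,0,0],[-30,0,0],[-25,0,0],[-10,0,0],[0,0,0],[0,0,0]],"yaw":[0,0,0,0,0,0,0,0,0]}'
python3 - <<'E'
from h import *
import pickle
c=snap("wrist","wrist33.png");pickle.dump(c,open("w33.pkl","wb"));c=snap("side","side33.png");c=snap("top","top33.png")
import cv2
a=cv2.imread("pics/side33.png")[130:310,220:450];cv2.imwrite("pics/side33c.png",cv2.resize(a,None,fx=3.3,fy=3.3))
E
```

```text
time_s: 52.43
position: [0.5518, -0.3381, 0.227]
tcp_rot: [[0.0, 0.979, -0.202], [-0.0, -0.202, -0.979], [-1.0, 0.0, 0.0]]
force: [0.4, 0.0, -0.1]
opening: 0.295
```

View pics/side33c.png

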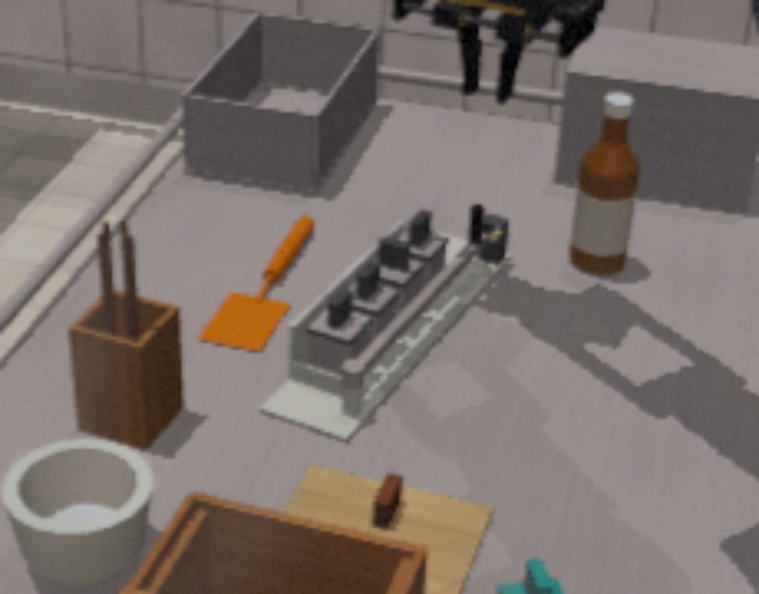

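View pics/wrist33.png

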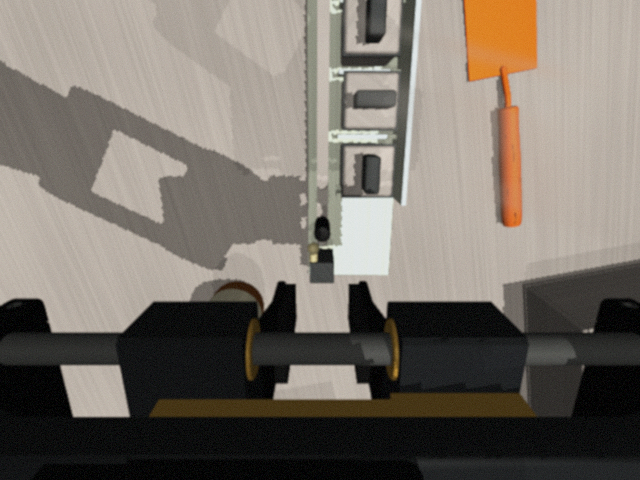

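View pics/top33.png

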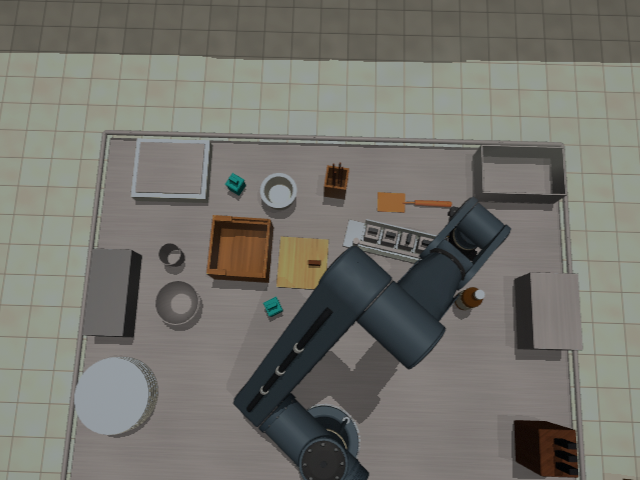

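Run:
```python
from h import *
import pickle,cv2
c=pickle.load(open("w33.pkl","rb"))
def inv(p,rk=RK):
    d=p[:2]-rk[:2];cc,s=np.cos(rk[2]),np.sin(rk[2]);return np.array([cc*d[0]+s*d[1],-s*d[0]+cc*d[1]])
print("knob",inv(ray(c,322,233,.092)),"post",inv(ray(c,321.5,266,.052)))
for n,p in(("C",[(343,145),(394,142),(396,195),(345,197)]),("4",[(342,74),(399,72),(398,126),(343,130)])):
    print(n,np.mean([inv(ray(c,*q,.066)) for q in p],0))
a=cv2.imread("pics/wrist33.png");cv2.imwrite("pics/w33c.png",cv2.resize(a[100:290,280:430],None,fx=4,fy=3.1,interpolation=cv2.INTER_CUBIC))
```

```text
knob [-0.04027163 -0.13243936] post [-0.04068953 -0.17750954]
C [ 0.00073938 -0.08352485]
4 [-0.0007256  -0.02768551]
```

View pics/w33c.png

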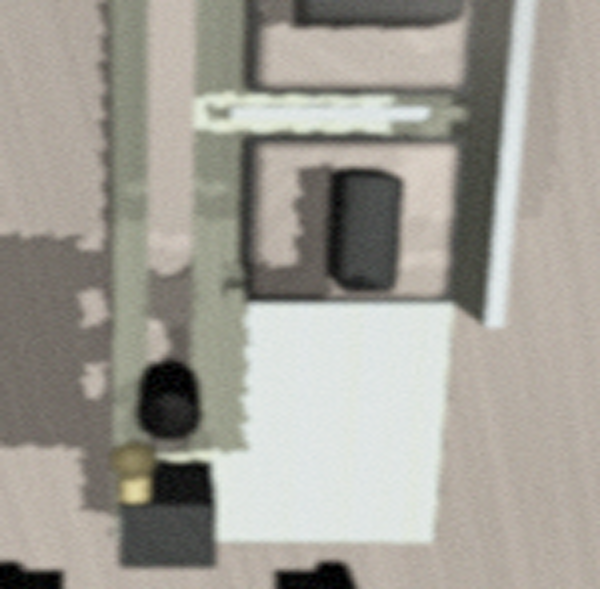

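Run:
```python
from rig import bot
print(bot.hand_in())
```

```text
the job is handed in; nothing more can be done
None
```

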